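# Park lens barrels in V-stands under the bench lamp

## Robot

A 7-joint arm with a two-finger parallel gripper is mounted at the origin on a cart in front of the work surface, level with it; the furniture and walls round the work are solid. World frame = base frame: x ahead of the robot, y to its left, z up, the work surface at z = 0. Lengths are in m, angles in rad, forces in N, time in s.
With the tool pointing down it reaches from about 0.425 to 0.825 m from the base axis. Payload 3.6 kg.
Tool frame: the origin (TCP) lies at the very end of the fingers, on their centre line; the grasp point (between the pads) lies bot.grasp_offset behind it (bot.grasp_offset is the distance from the TCP to the grasp point, in m); z points along the fingers, y is the line along which they close (so a half turn about z gives the same grasp; the last joint's range is limited). The gripper opens to 85 mm and grips with 20 to 120 N. Pads are 22 mm wide; open, the fingers measure 114 mm over their backs; the gripper's body (76 mm by 85 mm) begins 54 mm behind the grasp point. The pads swing forward as they close: fully open they stand 13 mm farther back than shut.
Start: joints at [-0.026, 0.615, -0.013, 1.423, 0.008, 1.103, -0.04], TCP at [0.65, 0, 0.231] pointing down, gripper open.
Joint ranges: [-3.12, 3.12], [-0.3, 2.06], [-1.34, 1.32], [0.26, 2.42], [-1.36, 4.5], [0.01, 1.98], [-2.84, 2.84]. Speed limits (rad/s): [2.79, 2.79, 3.14, 3.14, 3.14, 3.14, 3.14].

## Interface

Orientations are given as a rotation vector (axis times angle).
In Python, from plant import sense, imaging, order, look_for, bot gives the robot as it stands.
- The arm moves only by the tool step_arm, never from a script. Its arguments are lists of equal length, an entry for each row: "dr": the turn, a rotation vector about the tool's x, y, z in rad, a list of three; "delta_pos": the shift along the tool's x, y, z in mm, a list of three; "grip": the finger opening in mm, from 0 to 85.4. In form: {"dr": [[ax, ay, az], ...], "delta_pos": [[dx, dy, dz], ...], "grip": [grip, ...]}. A call has 1 to 5 rows; each row shifts and turns the commanded pose from where the row before left it, along the tool's axes as they then stand; what a row does not reach is not made up. A row lasts 1/8 s, in which the tool goes at most 62.5 mm and 10.7 degrees, less where a joint would pass 70% of its speed; a pose out of reach is approached as far as the arm can. A call with a gripper value outside its range is refused whole. The fingers move at their own pace and stop on an object; the grip force is fixed at half the most. Time passes only in rows, so rows that do not move let the fingers close. It gives the time, the measured TCP pose, the force, the opening and the grip force at its end, in the units of the state.
- sense(): the state, without advancing time (a new reading comes with each control period).
- imaging.snapshot(name): name is "scene" or "side" or "wrist"; returns the picture (420x560x3 uint8, red, green, blue); there is no depth.
- imaging.camera_info(name): a dict with "camera_matrix" (3x3 intrinsics, pixels), "k1" (the pictures are not rectified: a ray, as slopes to the right and down, at radius r is drawn at 1 + k1 r^2 times it, then the intrinsics apply), "eye" and "orientation" of the camera in the world. Camera axes: x right, y up, looking along -z (the intrinsics and any distortion apply to the point x, -y, -z); pixel columns grow to the right and rows downward; lengths in m; the calibration is good to about 2 mm. A picture is of the moment at which its call begins: read the wrist's pose just before it. camera_info takes no time and is no camera call; for the wrist camera it gives the pose at the moment of the call.
- order.close_job(): hands the job in; it is judged then, once.
Trained networks look in the newest picture that a camera, given by its name, has taken for a name from the list of things; names that differ only in an ending like _2 or _b are one class to them, and where a whole thing is asked for, a point or a joint stands for the part that bears it (a point fixed in the world has none). Each returns a list of dicts, best first, with "confidence" (0 to 1); they miss things now and then, are a little off and sometimes report something else, mostly with a low value. They report only what shows in the picture. A call takes as long as a camera call. They do not tell look-alikes from the thing itself.
- look_for(camera, query): "uv" ([column, row] in pixels, amid what is visible of it).
The state is a dict: "clock": time; "qpos": joint angles; "qd": joint speeds; "joint_efforts": joint torques, N m; "eef_pos": TCP position; "eef_rot": TCP orientation; "wrist_force": force on the tool from outside, world axes, zero at the start; "wrist_torque": the same for the moment, N m; "grip_width": opening from 0.0 (shut) to 1.0 (fully open); "gripper_force": force on a finger pad.
Only numpy, scipy, OpenCV 4.12 (cv2) and the standard library are available. Lean on these libraries where they do the work, as an engineer would, in place of code of your own. Each camera call takes 0.05 s, during which the arm holds its last target. There are 200 camera calls.

## Task

The microscope's three lens barrels lie loose on the bench: lay each one level and centred across the pair of V-notches of the stand of its own size under the lamp panel, the thinnest in the narrowest V and the thickest in the widest, so that none can roll. Set them down without dropping or rolling them, and leave the other things on the bench where they are.

Things in the scene. Friction and masses are not known exactly. Their poses are not given: they have to be found in the camera images.
- barrel_thin: the thin lens barrel: plain aluminium tube with black knurled rings, a smooth cylinder 26 mm in diameter and 112 mm long, about 70 g; lies on the bench mat, or beside it and then 3 mm lower, and can roll; origin at the centre of the cylinder, x along its axis (either way round is the same)
- barrel_middle: the middle lens barrel: plain aluminium tube with black knurled rings, a smooth cylinder 35 mm in diameter and 104 mm long, about 110 g; lies on the bench mat, or beside it and then 3 mm lower, and can roll; origin at the centre of the cylinder, x along its axis (either way round is the same)
- barrel_thick: the thick lens barrel: plain aluminium tube with black knurled rings, a smooth cylinder 44 mm in diameter and 96 mm long, about 150 g; lies on the bench mat, or beside it and then 3 mm lower, and can roll; origin at the centre of the cylinder, x along its axis (either way round is the same)
- seat_thin (a point): centre of the thin barrel once seated in its V-stand: x along the groove, z up, 60 mm above the bench, 60 mm above stand_thin
- stand_thin: the thin barrel's fixed V-stand, origin under its centre, x along the groove: base plate 88 mm along x, 8 mm thick, two Y-shaped aluminium uprights 8 mm thick at x = -30 and +30 mm (52 mm clear between), each an open 90 degree V whose arms end at axis height, 18 mm either side inside, 5 mm more outside. Stands swap places; grooves about 95 mm apart
- seat_middle (a point): centre of the middle barrel once seated in its V-stand: x along the groove, z up, 60 mm above the bench, 60 mm above stand_middle
- stand_middle: the middle barrel's fixed V-stand, origin under its centre, x along the groove: base plate 88 mm along x, 8 mm thick, two Y-shaped aluminium uprights 8 mm thick at x = -30 and +30 mm (52 mm clear between), each an open 90 degree V whose arms end at axis height, 25 mm either side inside, 5 mm more outside. Stands swap places; grooves about 95 mm apart
- seat_thick (a point): centre of the thick barrel once seated in its V-stand: x along the groove, z up, 60 mm above the bench, 60 mm above stand_thick
- stand_thick: the thick barrel's fixed V-stand, origin under its centre, x along the groove: base plate 88 mm along x, 8 mm thick, two Y-shaped aluminium uprights 8 mm thick at x = -30 and +30 mm (52 mm clear between), each an open 90 degree V whose arms end at axis height, 31 mm either side inside, 5 mm more outside. Stands swap places; grooves about 95 mm apart
- lamp_edge (a point): middle of the lower open edge of the fixed lamp panel (its right edge, seen from the robot), 212 mm above the bench, about 15 mm to the right of the seats' centres; x points across the panel to its posts, to the left
- lamp: fixed LED panel lamp over the row of stands: panel 95 mm along its x, 320 mm along y, 28 mm thick with its arms. Straight above a seat there is no room for a gripper; it fits in from the open right side with the tool leaning over to the right by 30 to 45 degrees. Two thin posts 110 mm left of the open edge, 120 mm either side. Origin on the bench under the middle seat, x to the left
- spool: blue solder spool, 45 mm across, 26 mm high; loose bystander, origin at the centre of its underside
- cell: AA cell lying on its side, 15 x 51 x 15 mm, long axis y; loose bystander, origin at the centre of its underside
- bottle: white square bottle with grey cap, 59 x 58 x 122 mm, upright, the tall thing in the work area; loose bystander, origin at the centre of its underside
- tape: roll of black tape lying flat, 64 mm across, 19 mm high; loose bystander, origin at the centre of its underside
- tin: round tin with brass wool, 60 mm across, 28 mm high; loose bystander, origin at the centre of its underside
Things that resemble listed ones, but are neither listed nor needed, are in the scene too. What is shaped like the stand_thick but turquoise is not meant.

How it is judged:
By the outcome, as a careful person would: the job done as asked, in the order asked, and still so for the second after the job is handed in, with the robot touching nothing.
It also fails if it takes over 72 s, if anything falls off the work surface, if the arm or the gripper's body presses on something with over 40 N, if the wrist force passes 120 N, or if a joint passes its speed limit or range.

## Working session

There is one attempt and no reset: what is moved stays moved. The work goes in short steps, Python scripts to look and compute and a tool call to move; the robot and the scene stay as the last step left them, time stands still between calls to the robot, and variables do not carry over. Pictures are saved under pics/ and viewed, at most 10 in all, crops included, and the job is handed in when it is done.

Besides the shell and the picture viewer there is one more tool, called after "Emit:" by a JSON object that holds its "op" and its "data", one argument or row to a line. step_arm: Moves the arm, as the interface text tells. Its arguments: {"type":"object","properties":{"dr":{"type":"array"},"delta_pos":{"type":"array"},"grip":{"type":"array"}},"required":["dr","delta_pos","grip"]}

```bash
ls; mkdir -p pics
python3 - <<'E'
from plant import sense, imaging, order, look_for, bot
import cv2,numpy as np
print(bot.grasp_offset, sense())
for n in ("scene","side","wrist"):
    im=imaging.snapshot(n); cv2.imwrite(f"pics/{n}0.png",im[:,:,::-1])
    print(n,imaging.camera_info(n))
    for q in ("barrel_thin","barrel_middle","barrel_thick","stand_thin","stand_middle","stand_thick","lamp","bottle"):
        if n!="wrist": print(q,[(np.round(d["uv"]).tolist(),round(d["confidence"],2)) for d in look_for(n,q)[:4]])
E
```

```text
pics
0.0187 {'clock': 0.0, 'qpos': array([-0.02650378,  0.61591018, -0.01260742,  1.42493583,  0.00811658,
        1.1034285 , -0.04037604]), 'qd': array([-0.00049187, -0.00038172,  0.00074612,  0.00101944, -0.00100153,
       -0.0006935 ,  0.00073573]), 'joint_efforts': array([ 1.38264377e-04, -4.69217670e+01,  2.59523503e-01, -1.71036780e+01,
        1.00907375e-02,  9.80606623e-03,  4.10031795e-07]), 'eef_pos': array([6.49209904e-01, 1.35575565e-06, 2.30131836e-01]), 'eef_rot': array([-2.22004984, -2.22026008,  0.00298642]), 'wrist_force': array([-0.02650751,  0.72241316,  0.11392463]), 'wrist_torque': array([-0.0388425 , -0.04337716, -0.03306863]), 'gripper_force': 0.0, 'grip_width': 0.9996623730742947}
scene {'camera_matrix': array([[475.90696442,   0.        , 278.17299843],
       [  0.        , 475.90696442, 211.01546833],
       [  0.        ,   0.        ,   1.        ]]), 'k1': -0.15404055337332198, 'eye': array([-0.04992173, -0.88880447,  1.12055187]), 'orientation': array([ 0.79685817, -0.25928403, -0.628455  ])}
barrel_thin [([221.0, 244.0], 0.54)]
barrel_middle [([290.
[... 648 characters left out ...]
el_thin [([246.0, 196.0], 0.66), ([201.0, 306.0], 0.59)]
barrel_middle [([203.0, 307.0], 0.86)]
barrel_thick [([223.0, 253.0], 0.57)]
stand_thin [([283.0, 144.0], 0.74)]
stand_middle [([253.0, 141.0], 0.76)]
stand_thick [([338.0, 225.0], 0.69), ([314.0, 154.0], 0.57), ([280.0, 141.0], 0.25)]
lamp [([257.0, 82.0], 0.81), ([302.0, 193.0], 0.25)]
bottle [([278.0, 218.0], 0.56)]
wrist {'camera_matrix': array([[340.15232255,   0.        , 274.96587613],
       [  0.        , 340.15232255, 209.26084603],
       [  0.        ,   0.        ,   1.        ]]), 'k1': -0.044112904875758314, 'eye': array([0.65047482, 0.08066759, 0.3736085 ]), 'orientation': array([-0.31874429,  0.00035797, -0.00066867])}
```

Run:
```python
import cv2
for n,(x0,y0,x1,y1) in {"scene":(120,90,386,360),"side":(150,60,420,360)}.items():
    im=cv2.imread(f"pics/{n}0.png")[y0:y1,x0:x1]
    f=min(800/im.shape[1],600/im.shape[0]); print(n,f)
    cv2.imwrite(f"pics/{n}0c.png",cv2.resize(im,None,fx=f,fy=f,interpolation=cv2.INTER_CUBIC))
```

```text
scene 2.2222222222222223
side 2.0
```

View pics/scene0c.png

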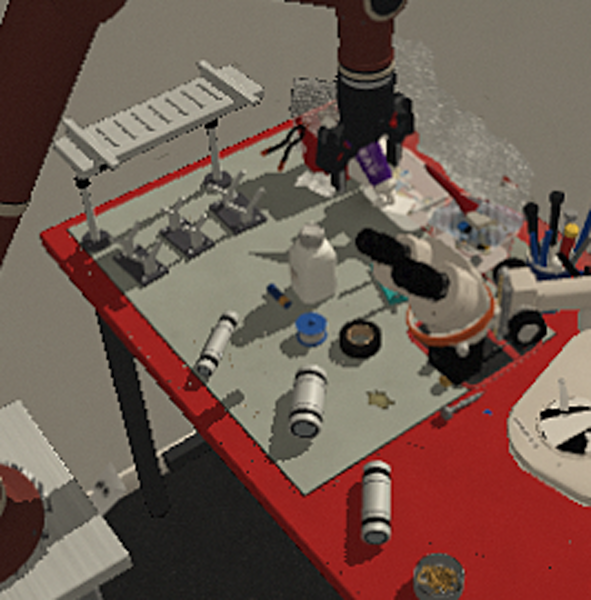

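View pics/side0c.png

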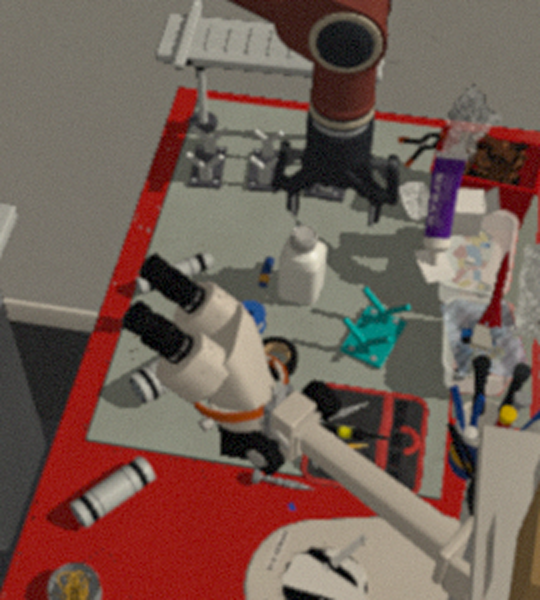

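The scene shows three black-ringed barrels: thin at ~(218,245), thick at ~(259,270) on the mat, and middle at ~(289,316) on the red bench. The stands under the lamp are at ~(183,208), (205,195) and (227,183). Possible mix-ups are the turquoise stand at (338,225) in side and the microscope eyepieces; neither is wanted.

```bash
cat > h.py <<'E'
import numpy as np, cv2
from scipy.spatial.transform import Rotation as R
from plant import sense, imaging, look_for, bot
F=np.diag([1,-1,-1.])
def cam(n): 
    c=imaging.camera_info(n); return c["camera_matrix"],c["k1"],np.array(c["eye"]),R.from_rotvec(c["orientation"]).as_matrix()@F
def proj(c,p):
    K,k,e,M=c; q=(np.atleast_2d(p)-e)@M
    return cv2.projectPoints(q,np.zeros(3),np.zeros(3),K,np.array([k,0,0,0,0.]))[0][:,0]
def ray(c,uv):
    K,k,e,M=c; u=cv2.undistortPoints(np.array(uv,float).reshape(-1,1,2),K,np.array([k,0,0,0,0.]))[:,0]
    return e,np.c_[u,np.ones(len(u))]@M.T
def atz(c,uv,z):
    e,d=ray(c,uv); z=np.broadcast_to(z,len(d)); return e+d*((z-e[2])/d[:,2])[:,None]
def tri(cs,uvs):
    A=np.zeros((3,3));b=np.zeros(3)
    for c,u in zip(cs,uvs):
        e,d=ray(c,u); d=d[0]/np.linalg.norm(d[0]); P=np.eye(3)-np.outer(d,d); A+=P;b+=P@e
    return np.linalg.solve(A,b)
E
python3 - <<'E'
from h import *
np.set_printoptions(precision=3,suppress=True)
c=cam("scene"); s=cam("side")
f=lambda p:np.array(p)/2.2222+[120,90]
g=lambda p:np.array(p)/2+[150,60]
# scene axis ends
for n,z,pts in (("thin",.016,[(233,318),(204,372)]),("thick",.025,[(313,372),(306,432)]),("mid",.0175,[(377,466),(375,538)])):
    P=atz(c,f(pts),z); print(n,P[:,:2].tolist(),"mid",P.mean(0),"len",np.linalg.norm(P[0]-P[1]),"ang",np.degrees(np.arctan2(*(P[0]-P[1])[1::-1])))
P=atz(s,g([(75,513),(150,470)]),.0175);print("mid side",P,np.linalg.norm(P[0]-P[1]))
P=atz(s,g([(142,284),(210,262)]),.016);print("thin side",P)
for q,pts in (("base",[(140,265),(188,240),(238,212)]),):
    print(q,atz(c,f(pts),.008))
print("base side",atz(s,g([(207,168),(265,168),(325,180)]),.01))
print("bottle",atz(c,f([(314,295)]),.0),"spool",atz(c,f([(312,345)]),.0),"tape",atz(c,f([(360,345)]),0.01),"cell",atz(c,f([(279,296)]),0),"tin",atz(c,f([(439,580)]),0.02))
# lamp corners nominal at z .212
print("lamp scene corners",atz(c,f([(82,175),(262,97)]),.212))
E
```

```text
thin [[0.46841106649175, 0.08630840799300477], [0.3780804063031833, 0.02277018498324135]] mid [0.423 0.055 0.016] len 0.11043882448369659 ang 35.12239932577422
thick [[0.4934034597773854, -0.07875273671828331], [0.4237641696171214, -0.15771251975664702]] mid [ 0.459 -0.118  0.025] len 0.10528189811876928 ang 48.58902810834142
mid [[0.46565418701062944, -0.2542098089971413], [0.3958912962017421, -0.33706072449612023]] mid [ 0.431 -0.296  0.018] len 0.10831036484580635 ang 49.901642137004664
mid side [[ 0.398 -0.334  0.018]
 [ 0.473 -0.26   0.018]] 0.10553115744343573
thin side [[0.389 0.029 0.016]
 [0.475 0.087 0.016]]
base [[0.421 0.283 0.008]
 [0.512 0.286 0.008]
 [0.613 0.294 0.008]]
base side [[0.429 0.278 0.01 ]
 [0.518 0.295 0.01 ]
 [0.614 0.286 0.01 ]]
bottle [[0.6   0.064 0.   ]] spool [[ 0.536 -0.017  0.   ]] tape [[ 0.584 -0.068  0.01 ]] cell [[0.557 0.096 0.   ]] tin [[ 0.417 -0.431  0.02 ]]
lamp scene corners [[0.363 0.288 0.212]
 [0.674 0.288 0.212]]
```

Emit:
{"op": "step_arm", "data": {
  "dr": [
    [0, 0, 0],
    [0, 0, 0],
    [0, 0, 0],
    [0, 0, 0],
    [0, 0, 0]
  ],
  "delta_pos": [
    [-35, -39, -8],
    [-35, -39, -8],
    [-35, -39, -8],
    [-35, -39, -8],
    [-35, -39, -8]
  ],
  "grip": [85, 85, 85, 85, 85]
}}

```text
clock: 1.58
eef_pos: [0.4537, -0.1762, 0.2718]
eef_rot: [2.221, 2.221, 0.0]
wrist_force: [0.2, -0.8, -0.1]
grip_width: 0.996
gripper_force: 0.0
```

Emit:
{"op": "step_arm", "data": {
  "dr": [
    [0, 0, 0]
  ],
  "delta_pos": [
    [0, 0, 0]
  ],
  "grip": [85]
}}

```text
clock: 1.7
eef_pos: [0.4525, -0.1769, 0.2721]
eef_rot: [2.227, 2.215, -0.001]
wrist_force: [-0.3, -0.1, -0.1]
grip_width: 0.998
gripper_force: 0.0
```

Run:
```python
from h import *
import pickle
np.set_printoptions(precision=3,suppress=True)
s=sense(); print(s["clock"],s["qpos"],s["eef_pos"],s["eef_rot"])
im=imaging.snapshot("wrist"); c=cam("wrist"); pickle.dump((c,im,s),open("w1.pkl","wb"))
cv2.imwrite("pics/w1.png",im[:,:,::-1])
for n,p in (("thick",(.459,-.118,.025)),("mid",(.431,-.296,.018)),("thin",(.423,.055,.016))): print(n,proj(c,p))
```

```text
1.7 [ 0.319  0.317  0.011  1.822 -0.004  1.003  0.326] [ 0.452 -0.177  0.272] [ 2.227  2.215 -0.001]
thick [[278.254 118.897]]
mid [[256.583 260.705]]
thin [[242.112 -57.474]]
```

View pics/w1.png

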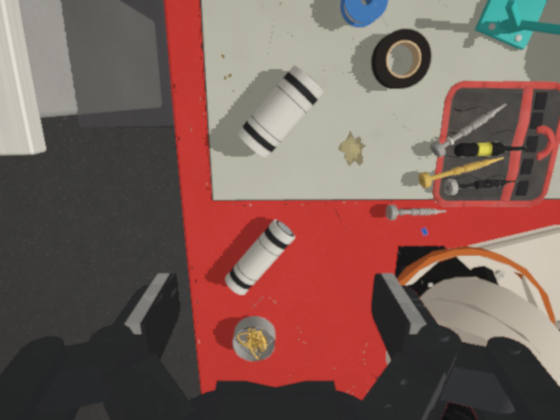

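The wrist view shows the thick barrel at (281,111) on the mat and the middle at (260,257) on the red bench, with the tin at (254,338). I'll fit cylinder outlines to refine both, then move to view the thin barrel and the stands.

```bash
cat >> h.py <<'E'
from scipy.optimize import minimize
DIM=dict(thin=(.013,.112),middle=(.0175,.104),thick=(.022,.096))
def hull(c,x,y,yaw,z,r,L):
    a=np.array([np.cos(yaw),np.sin(yaw),0]); n=np.array([-a[1],a[0],0]); t=np.linspace(0,2*np.pi,24)
    P=[np.array([x,y,z])+s*L/2*a+r*(np.cos(q)*n+np.sin(q)*np.array([0,0,1])) for s in(-1,1) for q in t]
    return cv2.convexHull(proj(c,np.array(P)).astype(np.float32))
def fitbarrel(c,im,name,z0,g,thr=190):
    r,L=DIM[name]; z=z0+r
    h0=hull(c,*g,z,r*1.3,L*1.15); roi=np.zeros(im.shape[:2],np.uint8); cv2.fillPoly(roi,[h0.astype(int)],255)
    m=((im.min(2)>thr)&(roi>0)).astype(np.uint8)
    n,lab,st,_=cv2.connectedComponentsWithStats(m)
    keep=np.isin(lab,[i for i in range(1,n) if st[i,4]>12])
    pts=np.argwhere(keep)[:,::-1]; 
    A=cv2.convexHull(pts.astype(np.float32))
    def cost(p):
        B=hull(c,*p,z,r,L); i,_=cv2.intersectConvexConvex(A,B); return -i/(cv2.contourArea(A)+cv2.contourArea(B)-i)
    o=minimize(cost,g,method="Nelder-Mead",options=dict(initial_simplex=np.array(g)+np.array([[0,0,0],[.01,0,0],[0,.01,0],[0,0,.1]]),xatol=1e-5,fatol=1e-5))
    return o.x,-o.fun,A
E
python3 - <<'E'
from h import *
import pickle
np.set_printoptions(precision=4,suppress=True)
c,im,s=pickle.load(open("w1.pkl","rb"))
for n,z,g in (("thick",.003,(.459,-.118,.85)),("middle",0,(.431,-.296,.82))):
    for thr in (170,190,205):
        x,f,A=fitbarrel(c,im,n,z,g,thr); print(n,thr,x,f)
E
```

```text
thick 170 [ 0.4698 -0.1211  0.8005] 0.6659395360351184
thick 190 [ 0.4778 -0.1282  0.8427] 0.3582077561581612Traceback (most recent call last):
  File "<stdin>", line 7, in <module>
  File "h.py", line 36, in fitbarrel
    o=minimize(cost,g,method="Nelder-Mead",options=dict(initial_simplex=np.array(g)+np.array([[0,0,0],[.01,0,0],[0,.01,0],[0,0,.1]]),xatol=1e-5,fatol=1e-5))
    res = _minimize_neldermead(fun, x0, args, callback, bounds=bounds,
                               **options)
    fsim[k] = func(sim[k])
              ~~~~^^^^^^^^
    fx = function(np.copy(x), *(wrapper_args + args))
  File "h.py", line 35, in cost
    B=hull(c,*p,z,r,L); i,_=cv2.intersectConvexConvex(A,B); return -i/(cv2.contourArea(A)+cv2.contourArea(B)-i)
                            ~~~~~~~~~~~~~~~~~~~~~~~~~^^^^^
cv2.error: OpenCV(4.12.0) /io/opencv/modules/imgproc/src/geometry.cpp:502: error: (-215:Assertion failed) p1.depth() == CV_32S || p1.depth() == CV_32F in function 'intersectConvexConvex'
```

Emit:
{"op": "step_arm", "data": {
  "dr": [
    [0, 0, 0],
    [0, 0, 0],
    [0, 0, 0],
    [0, 0, 0],
    [0, 0, 0]
  ],
  "delta_pos": [
    [45, 4, -6],
    [45, 4, -6],
    [45, 4, -6],
    [45, 4, -6],
    [45, 4, -6]
  ],
  "grip": [85, 85, 85, 85, 85]
}}

```text
clock: 2.38
eef_pos: [0.4759, 0.053, 0.3015]
eef_rot: [2.218, 2.224, 0.002]
wrist_force: [0.4, -0.2, -0.2]
grip_width: 0.994
gripper_force: 0.0
```

Emit:
{"op": "step_arm", "data": {
  "dr": [
    [-0.15, 0, 0],
    [-0.15, 0, 0],
    [0, 0, 0],
    [0, 0, 0]
  ],
  "delta_pos": [
    [0, 0, 0],
    [0, 0, 0],
    [0, 0, 0],
    [0, 0, 0]
  ],
  "grip": [85, 85, 85, 85]
}}

```text
clock: 2.88
eef_pos: [0.4767, 0.0508, 0.3021]
eef_rot: [2.059, 2.061, 0.313]
wrist_force: [0.1, 0.1, 0.2]
grip_width: 0.994
gripper_force: 0.0
```

Run:
```python
from h import *
import pickle
np.set_printoptions(precision=3,suppress=True)
s=sense(); print(s["clock"],s["qpos"],s["eef_pos"],R.from_rotvec(s["eef_rot"]).as_matrix())
im=imaging.snapshot("wrist"); c=cam("wrist"); pickle.dump((c,im,s),open("w2.pkl","wb"))
print(proj(c,(.425,.057,.016)),proj(c,(.515,.285,.06)))
print(fitbarrel(c,im,"thin",.003,(.426,.057,.6))[:2])
```

```text
2.875 [-0.115  0.145 -0.083  2.012  0.108  0.692 -0.267] [0.477 0.051 0.302] [[-0.001  0.955  0.296]
 [ 1.     0.001  0.001]
 [ 0.001  0.296 -0.955]]
[[161.94  163.379]] [[237.736 -67.438]]Traceback (most recent call last):
  File "<stdin>", line 7, in <module>
  File "h.py", line 36, in fitbarrel
    o=minimize(cost,g,method="Nelder-Mead",options=dict(initial_simplex=np.array(g)+np.array([[0,0,0],[.01,0,0],[0,.01,0],[0,0,.1]]),xatol=1e-5,fatol=1e-5))
    res = _minimize_neldermead(fun, x0, args, callback, bounds=bounds,
                               **options)
    fsim[k] = func(sim[k])
              ~~~~^^^^^^^^
    fx = function(np.copy(x), *(wrapper_args + args))
  File "h.py", line 35, in cost
    B=hull(c,*p,z,r,L); i,_=cv2.intersectConvexConvex(A,B); return -i/(cv2.contourArea(A)+cv2.contourArea(B)-i)
                            ~~~~~~~~~~~~~~~~~~~~~~~~~^^^^^
cv2.error: OpenCV(4.12.0) /io/opencv/modules/imgproc/src/geometry.cpp:502: error: (-215:Assertion failed) p1.depth() == CV_32S || p1.depth() == CV_32F in function 'intersectConvexConvex'
```

Emit:
{"op": "step_arm", "data": {
  "dr": [
    [0.15, 0, 0],
    [0.15, 0, 0],
    [0, 0.17, 0],
    [0, 0.17, 0],
    [0, 0.17, 0]
  ],
  "delta_pos": [
    [0, 0, 0],
    [0, 0, 0],
    [0, 20, 0],
    [0, 20, 0],
    [0, 20, 0]
  ],
  "grip": [85, 85, 85, 85, 85]
}}

```text
clock: 3.55
eef_pos: [0.538, 0.0494, 0.3021]
eef_rot: [-1.932, -1.933, -0.514]
wrist_force: [0.3, 1.1, -0.0]
grip_width: 0.996
gripper_force: 0.0
```

Emit:
{"op": "step_arm", "data": {
  "dr": [
    [0, 0.1, 0],
    [0, 0, 0],
    [0, 0, 0]
  ],
  "delta_pos": [
    [0, 0, 0],
    [0, 0, 0],
    [0, 0, 0]
  ],
  "grip": [85, 85, 85]
}}

```text
clock: 3.92
eef_pos: [0.5357, 0.0509, 0.3018]
eef_rot: [-1.871, -1.875, -0.59]
wrist_force: [-0.1, 0.7, 0.6]
grip_width: 0.998
gripper_force: 0.0
```

Run:
```python
from h import *
import pickle
np.set_printoptions(precision=3,suppress=True)
s=sense(); print(s["clock"],s["qpos"],s["eef_pos"],R.from_rotvec(s["eef_rot"]).as_matrix())
im=imaging.snapshot("wrist"); c=cam("wrist"); pickle.dump((c,im,s),open("w3.pkl","wb"))
cv2.imwrite("pics/w3.png",im[:,:,::-1])
print(proj(c,[(.42,.285,.06),(.515,.285,.06),(.615,.285,.06)]))
c,im,_=pickle.load(open("w1.pkl","rb"))
print(im[111,281],im[150,350],im[110,380],im[257,260],im[160,230],im[255,230])
print(np.array([im[111+int(k*.78),281+int(k)].min() for k in range(-40,44,4)]))
```

```text
3.925 [ 0.333  0.451 -0.216  1.691 -0.56   1.164  0.403] [0.536 0.051 0.302] [[-0.002  1.    -0.   ]
 [ 0.82   0.002  0.573]
 [ 0.573  0.001 -0.82 ]]
[[189.737 118.93 ]
 [259.663 118.866]
 [333.422 119.168]]
[202 198 188] [168 157 117] [181 181 167] [190 187 177] [182 181 166] [136  39  35]
[163 164 116 114 116 116 122 136 159 177 188 194 194 195 170 168 169 168
 167 168 168]
```

View pics/w3.png

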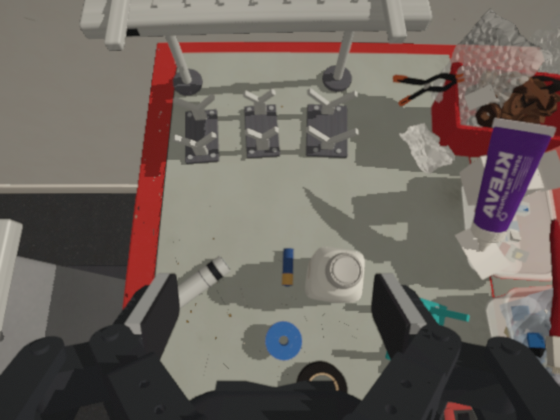

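The lean-right view shows grooves running along y. The stands, left to right, are a medium V at (201,135), the narrowest at (261,130) and the widest at (327,130). This agrees with the detector: middle, thin, thick. The turquoise one is elsewhere.

Run:
```python
from h import *
import pickle
def tile(f,u0,v0,w,hh,hs=()):
    c,im,_=pickle.load(open(f,"rb")); k=400/w
    t=cv2.resize(im[v0:v0+hh,u0:u0+w,::-1],(400,300),interpolation=cv2.INTER_CUBIC)
    for n,z,g in hs:
        r,L=DIM[n]; h=hull(c,*g,z+r,r,L); cv2.polylines(t,[((h-[u0-.5,v0-.5])*k*16).astype(int)],True,(0,0,255),1,cv2.LINE_AA,4)
    for i in range(0,w,20): cv2.line(t,(int(i*k),0),(int(i*k),4),(0,255,0),1)
    for i in range(0,hh,20): cv2.line(t,(0,int(i*k)),(4,int(i*k)),(0,255,0),1)
    return t
a=tile("w1.pkl",221,66,120,90,[("thick",.003,(.459,-.118,.85))])
b=tile("w1.pkl",200,212,120,90,[("middle",0,(.431,-.296,.85))])
d=tile("w2.pkl",102,118,120,90,[("thin",.003,(.426,.057,.6))])
e=tile("w3.pkl",165,70,200,150)
cv2.imwrite("pics/m1.png",np.vstack([np.hstack([a,b]),np.hstack([d,e])]))
```

```text
(no output)
```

View pics/m1.png

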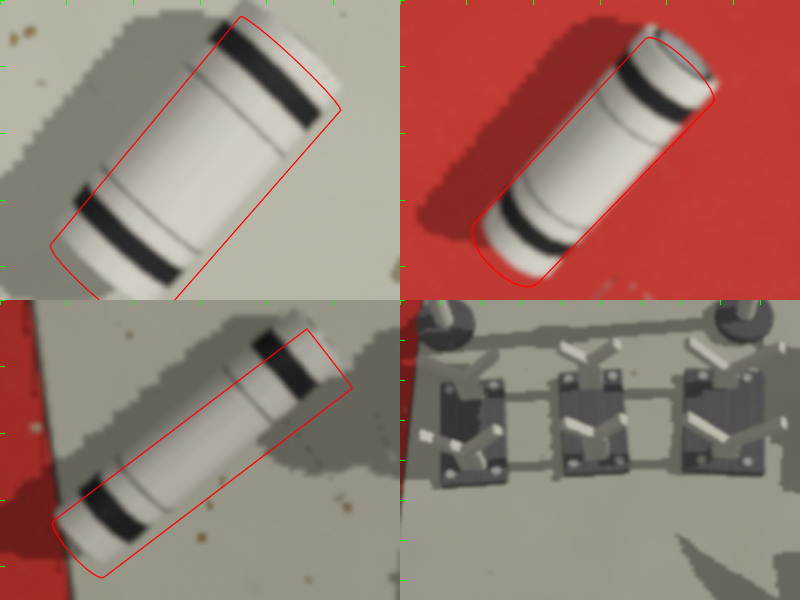

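The tile shows the guessed outlines a few mm off the barrels. I'm taking ring centres and V-arm tips from it for refined positions.

Run:
```python
from h import *
import pickle
np.set_printoptions(precision=4,suppress=True)
def pk(f): return pickle.load(open(f,"rb"))
for n,f,o,z,p in (("thick","w1.pkl",(221,66),.003,[(265,73.5),(127,236.7)]),("middle","w1.pkl",(200,212),0,[(255,88),(137,223)]),("thin","w2.pkl",(102,118),.003,[(284,63),(113,209)])):
    c=pk(f)[0]; P=atz(c,np.array(p)/3.3333+o-.35,z+DIM[n][0]); d=P[0]-P[1]
    print(n,P.mean(0),"yaw",np.degrees(np.arctan2(d[1],d[0])),"ringsep",np.linalg.norm(d))
c=pk("w3.pkl")[0]; print("cam",c[2])
for n,p in (("middle",[(425,435),(498,432),(425,362),(495,355)]),("thin",[(570,425),(625,420),(566,348),(617,345)]),("thick",[(690,425),(783,424),(693,345),(780,347)])):
    P=atz(c,(np.array(p,float)-[400,300])/2+[165,70],.06); print(n,P[:,:2].tolist(),P.mean(0))
B={"L":[(440,380),(504,378),(508,482),(442,487)],"M":[(558,372),(622,370),(629,472),(565,476)],"R":[(685,370),(763,369),(765,474),(682,472)]}
for n,p in B.items():
    P=atz(c,(np.array(p,float)-[400,300])/2+[165,70],.008); print(n,P[:,:2].tolist(),P.mean(0))
# FK orientation/pos fit
D=[pk(f"w{i}.pkl")[2] for i in(1,2,3)]
from scipy.optimize import least_squares
import itertools
def fk(q,l,sg):
    q=q*sg; r=lambda a,x:R.from_euler(a,x)
    M=r("z",q[0]); p=np.array([0,0,l[0]]); z=np.array([0,0,1.])
    M=M*r("y",q[1])*r("z",q[2]); p=p+M.apply([l[4],0,l[1]])
    M=M*r("y",q[3]); p=p+M.apply([l[5],0,l[2]]); M=M*r("z",q[4])*r("y",q[5]); p=p+M.apply([l[6],0,l[3]]); M=M*r("z",q[6])*r("z",np.pi/2)
    return p,M
for s1,s3,s5,s7 in itertools.product((1,-1),repeat=4):
    sg=np.array([s1,1,s3,1,s5,1,s7])
    e=[(R.from_rotvec(d["eef_rot"]).inv()*fk(d["qpos"],[.3,.4,.4,.2,0,0,0],sg)[1]).magnitude() for d in D]
    if max(e)<.6: print(sg,e)
```

```text
thick [ 0.4599 -0.1113  0.025 ] yaw 48.83520308450772 ringsep 0.06951009456661235
middle [ 0.4329 -0.2935  0.0175] yaw 50.98573440689309 ringsep 0.07443332447899104
thin [0.4247 0.063  0.016 ] yaw 37.60775503201869 ringsep 0.07989790000693921
cam [0.5357 0.036  0.4648]
middle [[0.405818832115278, 0.25681701950404223], [0.4545454492051152, 0.2589535985139983], [0.4006651836835914, 0.3134480160787829], [0.4490029581107796, 0.3188720752156466]] [0.4275 0.287  0.06  ]
thin [[0.502422977213271, 0.26420107859314823], [0.539154080540012, 0.2680458016786742], [0.49813837696863195, 0.3244951677129019], [0.5335934853526763, 0.32700628118640485]] [0.5183 0.2959 0.06  ]
thick [[0.5825874285083062, 0.26446031743496273], [0.6450507587224513, 0.2656377949089468], [0.5865548137406926, 0.3272698477333688], [0.6473360092685531, 0.32619545595797816]] [0.6154 0.2959 0.06  ]
L [[0.3964980701761858, 0.3328014635829824], [0.4460798327813908, 0.33440728501732253], [0.4537840877910673, 0.24652664153689782], [0.40546647543359704, 0.24253280943864128]] [0.4255 0.2891 0.008 ]
M [[0.48769883925713253, 0.33973360040659073], [0.5372774357846459, 0.3416118564039056], [0.5425361405440616, 0.25472182142536276], [0.4954958409226237, 0.25138802342187877]] [0.5158 0.2969 0.008 ]
R [[0.5861527539688565, 0.34183713977595465], [0.6469353851694168, 0.34322029293588663], [0.6428214339145651, 0.2535558737189624], [0.5815790607690524, 0.2548616192063604]] [0.6144 0.2984 0.008 ]
[ 1  1 -1  1 -1  1  1] [0.014554665193601102, 0.32197969527648485, 0.453206380981626]
[-1  1  1  1 -1  1 -1] [0.022589800039272998, 0.16613174498204594, 0.4328226454891678]
[-1  1 -1  1 -1  1 -1] [8.631896687081789e-16, 8.409598757617066e-16, 5.01332083296625e-16]
```

```bash
cat > k.py <<'E'
from h import *
import pickle
from scipy.optimize import least_squares
SG=np.array([-1,1,-1,1,-1,1,-1])
LO=np.array([-3.12,-.3,-1.34,.26,-1.36,.01,-2.84]);HI=np.array([3.12,2.06,1.32,2.42,4.5,1.98,2.84])
def fk(q,l):
    q=q*SG; r=R.from_euler
    M=r("z",q[0]); p=np.array([0,0,l[0]])
    M=M*r("y",q[1])*r("z",q[2]); p=p+M.apply([l[4],0,l[1]])
    M=M*r("y",q[3]); p=p+M.apply([-l[4],0,l[2]]); M=M*r("z",q[4])*r("y",q[5]); p=p+M.apply([l[5],0,l[3]]); M=M*r("z",q[6])*r("z",np.pi/2)
    return p,M
def toolR(az,lean,s=1):
    """az: azimuth the fingers point to; tool x = s*along"""
    u=np.array([np.cos(az),np.sin(az),0]);k=np.array([0,0,1])
    z=u*np.sin(lean)-k*np.cos(lean); x=s*(u*np.cos(lean)+k*np.sin(lean)); return R.from_matrix(np.c_[x,np.cross(z,x),z])
def ik(p,M,l,n=12,seed=None):
    rng=np.random.default_rng(0);best=None
    def f(q):
        a,B=fk(q,l); return np.r_[(a-p)*10,(B.inv()*M).as_rotvec()*3]
    for i in range(n):
        q0=seed if (i==0 and seed is not None) else rng.uniform(np.maximum(LO,-1.5),np.minimum(HI,1.9))
        o=least_squares(f,np.clip(q0,LO+.02,HI-.02),bounds=(LO+.01,HI-.01))
        if best is None or o.cost<best.cost: best=o
        if best.cost<1e-8: break
    return best.x,np.sqrt(2*best.cost)
E
python3 - <<'E'
from k import *
np.set_printoptions(precision=3,suppress=True)
D=[pickle.load(open(f"w{i}.pkl","rb"))[2] for i in(1,2,3)]
D.append(dict(qpos=np.array([-0.0265,0.6159,-0.0126,1.4249,0.0081,1.1034,-0.0404]),eef_pos=np.array([.6492,0,.2301])))
o=least_squares(lambda l:np.concatenate([fk(d["qpos"],l)[0]-d["eef_pos"] for d in D]),[.3,.4,.4,.2,0,0]); l=o.x; print(l,np.abs(o.fun).max()); np.save("l.npy",l)
s=D[2]["qpos"]
G=.0187
B=dict(thick=(.4599,-.1113,.025,48.8),middle=(.4329,-.2935,.0175,51),thin=(.4247,.063,.016,37.6))
S=dict(thick=(.615,.297,87.2),middle=(.427,.288,95.2),thin=(.517,.296,94.6))
for n,(x,y,z,w) in B.items():
  for lean in (30,37):
    a=np.radians(lean)
    for dz in (0,):
      for nm,az in(("+u",w),("-u",w+180)):
        for sg in(1,-1):
          M=toolR(np.radians(az),a,sg); t=M.as_matrix()[:,2]; q,e=ik(np.array([x,y,z])+G*t,M,l,seed=s); print(n,lean,nm,sg,"%.3f"%e,q)
for n,(x,y,w) in S.items():
  for sg in (1,-1):
    M=toolR(np.radians(w),np.radians(37),sg); t=M.as_matrix()[:,2]; q,e=ik(np.array([x,y,.06])+G*t,M,l,seed=s); print("seat",n,sg,"%.3f"%e,q)
E
```

```text
[0.206 0.55  0.361 0.272 0.024 0.025] 0.0215071168551814
thick 30 +u 1 0.000 [ 1.074  0.952 -0.995  2.375  1.854  0.265 -2.143]
thick 30 +u -1 0.001 [ 1.031  0.902 -0.898  2.388  2.069  0.184  0.787]
thick 30 -u 1 0.000 [ 0.32   0.878 -0.503  1.994  0.892  1.025  1.58 ]
thick 30 -u -1 0.000 [-0.159  0.837  0.284  1.969  0.31   0.708 -0.922]
thick 37 +u 1 0.000 [ 0.992  0.88  -0.59   2.41   4.116  0.24   2.06 ]
thick 37 +u -1 0.000 [ 1.231  1.169 -1.248  2.389  1.821  0.45   1.107]
thick 37 -u 1 0.000 [ 0.264  0.917 -0.47   1.948  0.875  1.136  1.576]
thick 37 -u -1 0.000 [-0.156  0.876  0.224  1.927  0.425  0.833 -1.058]
middle 30 +u 1 0.000 [ 1.05   0.836 -0.293  2.025 -0.683  0.488  0.797]
middle 30 +u -1 0.000 [ 1.494  1.252 -1.313  2.046  1.088  0.74   2.16 ]
middle 30 -u 1 0.000 [ 0.628  0.884 -0.466  1.987  1.1    0.978  1.794]
middle 30 -u -1 0.000 [ 0.158  0.853  0.298  1.958  0.516  0.581 -0.77 ]
middle 37 +u 1 0.000 [ 1.362  1.004 -0.791  1.998  0.014  0.419  0.134]
middle 37 +u -1 0.000 [ 1.532  1.264 -1.273  2.026  0.933  0.642  2.353]
middle 37 -u 1 0.000 [ 0.555  0.915 
[... 395 characters left out ...]
 37 +u 1 0.816 [-0.563  1.287  1.31   2.41   4.49   1.695  0.966]
thin 37 +u -1 0.858 [ 0.803  1.198 -1.33   2.41   1.916  0.74   0.469]
thin 37 -u 1 0.000 [-0.234  0.888 -0.084  1.911  0.327  0.992  1.648]
thin 37 -u -1 0.000 [-0.507  0.92   0.377  1.906 -0.022  0.943 -1.076]
seat thick 1 0.000 [ 0.043  0.9   -0.444  1.718 -0.64   0.476  0.298]
seat thick -1 0.000 [-0.238  0.856  0.051  1.74  -1.15   0.736 -2.436]
seat middle 1 0.000 [ 0.139  0.815 -0.599  2.246 -1.349  0.216  1.149]
seat middle -1 0.000 [ 0.18   0.837 -0.67   2.238 -1.223  0.164 -2.117]
seat thin 1 0.000 [ 0.036  0.829 -0.432  1.966 -0.883  0.421  0.652]
seat thin -1 0.000 [ 0.369  1.144 -1.239  1.974  1.034  0.496  1.932]
```

```bash
cat > plan.py <<'E'
from k import *
import json
from scipy.linalg import logm, expm
G=.0187
def T(M,p): A=np.eye(4);A[:3,:3]=M.as_matrix();A[:3,3]=p;return A
def now(): s=sense(); return R.from_rotvec(s["eef_rot"]),np.array(s["eef_pos"])
def seg(A,B,grip,vmax=55,wmax=.17,nmin=1,dec=(0,2)):
    """rows moving tool from 4x4 A to B: turn about fixed tool axis, straight TCP line"""
    rv=R.from_matrix(A[:3,:3].T@B[:3,:3]).as_rotvec(); d=B[:3,3]-A[:3,3]
    n=max(nmin,int(np.ceil(max(np.linalg.norm(d)*1e3/vmax,np.linalg.norm(rv)/wmax))))
    rows=[];C=A.copy()
    for i in range(n):
        tgt=A[:3,3]+d*(i+1)/n
        p=np.round(C[:3,:3].T@(tgt-C[:3,3])*1e3,dec[0]); w=np.round(rv*(i+1)/n,dec[1])-np.round(rv*i/n,dec[1])
        C=T(R.from_matrix(C[:3,:3])*R.from_rotvec(w),C[:3,3]+C[:3,:3]@p*1e-3)
        rows.append((np.round(w,3).tolist(),p.tolist(),grip))
    return rows,C
def show(rows):
    for i in range(0,len(rows),5):
        b=rows[i:i+5]; print(json.dumps(dict(dr=[r[0] for r in b],delta_pos=[r[1] for r in b],grip=[r[2] for r in b])))
def go(wps,dec=(0,2)):
    """wps: list of (R,p,grip,vmax)"""
    M,p=now(); C=T(M,p); rows=[]
    for (m,q,g,v) in wps:
        r,C=seg(C,T(m,q),g,vmax=v,dec=dec); rows+=r
    show(rows)
def err(m,q):
    M,p=now(); s=sense(); print("t",s["clock"],"pos err mm",np.round((q-p)*1e3,1),"rot err",np.round((M.inv()*m).as_rotvec(),3),"q",np.round(s["qpos"],2),"grip",s["grip_width"],s["gripper_force"],"F",np.round(s["wrist_force"],1))
BAR=dict(thick=(.4599,-.1113,.025,48.8),middle=(.4329,-.2935,.0175,51),thin=(.4247,.063,.016,37.6))
ST=dict(thick=(.615,.297,87.2),middle=(.427,.288,95.2),thin=(.517,.296,94.6))
LEAN=np.radians(35); 
def pick(n,off,back=0):
    x,y,z,w=BAR[n]; M=toolR(np.radians(w+180),LEAN,-1); return M,np.array([x,y,z])+(off-back)*M.as_matrix()[:,2]
def seat(n,off,dz=0,dy=0):
    x,y,w=ST[n]; M=toolR(np.radians(w),LEAN,-1); u=np.array([np.cos(np.radians(w)),np.sin(np.radians(w)),0]); return M,np.array([x,y,.06+dz])+off*M.as_matrix()[:,2]+dy*u
E
python3 - <<'E'
from plan import *
m,p=pick("thin",.006,.10); print(p)
go([(m,p,70,50)])
E
```

```text
[0.46741723 0.0958967  0.09300029]
{"dr": [[0.0, -0.13, 0.11], [0.0, -0.12, 0.11], [0.0, -0.13, 0.1], [0.0, -0.12, 0.11], [0.0, -0.13, 0.11]], "delta_pos": [[-9.0, -8.0, 22.0], [-7.0, -6.0, 23.0], [-5.0, -6.0, 24.0], [-3.0, -6.0, 24.0], [-0.0, -5.0, 24.0]], "grip": [70, 70, 70, 70, 70]}
{"dr": [[0.0, -0.12, 0.11], [0.0, -0.13, 0.11], [0.0, -0.12, 0.11], [0.0, -0.13, 0.1]], "delta_pos": [[2.0, -6.0, 24.0], [5.0, -6.0, 24.0], [7.0, -7.0, 23.0], [9.0, -7.0, 22.0]], "grip": [70, 70, 70, 70]}
```

Emit:
{"op": "step_arm", "data": {
  "dr": [
    [0.0, -0.13, 0.11],
    [0.0, -0.12, 0.11],
    [0.0, -0.13, 0.1],
    [0.0, -0.12, 0.11],
    [0.0, -0.13, 0.11]
  ],
  "delta_pos": [
    [-9, -8, 22],
    [-7, -6, 23],
    [-5, -6, 24],
    [-3, -6, 24],
    [0, -5, 24]
  ],
  "grip": [70, 70, 70, 70, 70]
}}

```text
clock: 4.6
eef_pos: [0.4976, 0.0767, 0.1863]
eef_rot: [-2.63, -1.547, 0.207]
wrist_force: [0.8, -0.2, -0.5]
grip_width: 0.819
gripper_force: 0.0
```

Emit:
{"op": "step_arm", "data": {
  "dr": [
    [0.0, -0.12, 0.11],
    [0.0, -0.13, 0.11],
    [0.0, -0.12, 0.11],
    [0.0, -0.13, 0.1],
    [0, 0, 0]
  ],
  "delta_pos": [
    [2, -6, 24],
    [5, -6, 24],
    [7, -7, 23],
    [9, -7, 22],
    [0, 0, 0]
  ],
  "grip": [70, 70, 70, 70, 70]
}}

```text
clock: 5.22
eef_pos: [0.4656, 0.0988, 0.0892]
eef_rot: [2.67, 0.924, -0.85]
wrist_force: [-0.6, 0.4, 0.1]
grip_width: 0.82
gripper_force: 0.0
```

Run:
```python
from plan import *
m,p=pick("thin",.006,.10); err(m,p)
im=imaging.snapshot("wrist"); c=cam("wrist"); s=sense(); pickle.dump((c,im,s),open("w4.pkl","wb"))
cv2.imwrite("pics/w4.png",im[:,:,::-1])
x,y,z,w=BAR["thin"]; print(proj(c,[(x,y,z)]), hull(c,x,y,np.radians(w),z,*DIM["thin"])[:,0].min(0),hull(c,x,y,np.radians(w),z,*DIM["thin"])[:,0].max(0))
print([(d["uv"],d["confidence"]) for d in look_for("wrist","barrel_thin")])
```

```text
t 5.225 pos err mm [ 1.8 -2.9  3.8] rot err [-0.001  0.003  0.01 ] q [-0.54  0.85  0.3   1.64 -0.    1.26 -1.17] grip 0.8196441582193734 0.0 F [-0.6  0.4  0.1]
[[276.45220768 214.45312104]] [255.56667 145.07204] [298.7186  265.86108]
[([280.2, 201.7], 0.93)]
```

```bash
cat >> plan.py <<'E'
def overlay(f,out,items,box,k):
    c,im,_=pickle.load(open(f,"rb")); u0,v0,w,h=box
    t=cv2.resize(im[v0:v0+h,u0:u0+w,::-1],None,fx=k,fy=k,interpolation=cv2.INTER_CUBIC)
    for n,(x,y,z,yaw) in items:
        hh=hull(c,x,y,np.radians(yaw),z,*DIM[n]); cv2.polylines(t,[((hh-[u0-.5,v0-.5])*k*16).astype(int)],True,(0,0,255),1,cv2.LINE_AA,4)
    cv2.imwrite(out,t)
E
python3 - <<'E'
from plan import *
overlay("w4.pkl","pics/w4c.png",[("thin",BAR["thin"])],(160,110,230,190),3)
E
```

```text
(no output)
```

View pics/w4c.png

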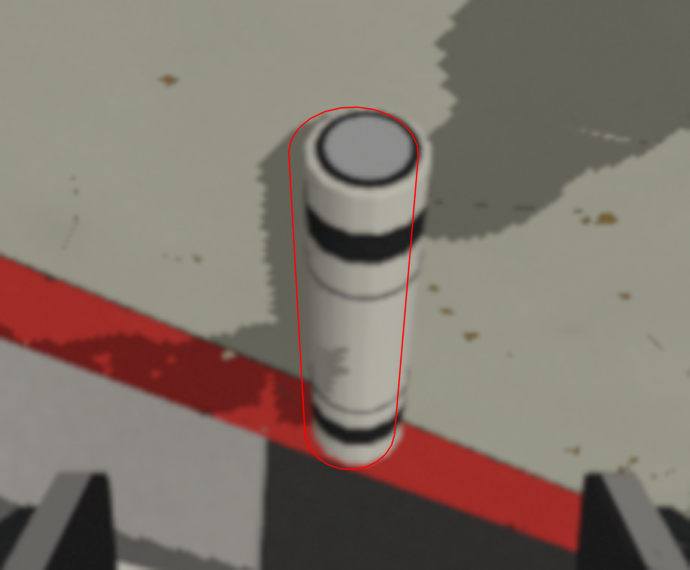

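The crop confirms the thin barrel (top end at (365,147), no lookalike nearby). The outline needs a shift of ~2.6 mm, so I'll refit on the silhouette.

```bash
cat >> plan.py <<'E'
def refit(f,n,g,z,pts,box,k):
    """pts: silhouette points in crop px"""
    c=pickle.load(open(f,"rb"))[0]; P=np.array(pts,float)/k+np.array(box[:2])-.5
    def res(v): 
        h=hull(c,v[0],v[1],v[2],z,*DIM[n]); return [cv2.pointPolygonTest(h,(float(a),float(b)),True) for a,b in P]
    o=least_squares(res,[g[0],g[1],np.radians(g[3])],x_scale=[.01,.01,.1],diff_step=1e-3); print(np.round(o.fun,1))
    return (round(o.x[0],4),round(o.x[1],4),z,round(float(np.degrees(o.x[2])),1))
E
python3 - <<'E'
from plan import *
b=refit("w4.pkl","thin",BAR["thin"],.016,[(430,155),(424,250),(412,330),(403,430),(303,155),(307,250),(311,340),(313,430),(358,467),(365,108)],(160,110),3); print(b)
s=open("plan.py").read().replace("thin=(.4247,.063,.016,37.6)","thin=%s"%(b,)); open("plan.py","w").write(s)
BAR["thin"]=b
m,p=pick("thin",.006,.03); m2,p2=pick("thin",.006)
go([(m,p,70,50),(m2,p2,70,15)])
M=m2.as_matrix();print(p2,"low corner z",p2[2]-.011*abs(M[2,0]))
E
```

```text
[ 0.6 -0.6  0.6  0.1  0.1  0.3  0.4 -0.1  0.7  0.2]
(np.float64(0.4263), np.float64(0.0608), 0.016, 37.4)
{"dr": [[0.0, 0.0, 0.0], [0.0, 0.0, 0.01], [0.0, 0.0, 0.0], [0.0, 0.0, 0.0]], "delta_pos": [[0.0, 1.0, 35.0], [0.0, 1.0, 35.0], [0.0, 0.0, 15.0], [0.0, 0.0, 15.0]], "grip": [70, 70, 70, 70]}
[0.42356605 0.05870974 0.01108509] low corner z 0.004775746934404543
```

Emit:
{"op": "step_arm", "data": {
  "dr": [
    [0, 0, 0],
    [0, 0, 0.01],
    [0, 0, 0],
    [0, 0, 0],
    [0, 0, 0]
  ],
  "delta_pos": [
    [0, 1, 35],
    [0, 1, 35],
    [0, 0, 15],
    [0, 0, 12],
    [0, 0, 0]
  ],
  "grip": [70, 70, 70, 70, 50]
}}

```text
clock: 5.95
eef_pos: [0.4243, 0.0588, 0.014]
eef_rot: [2.68, 0.895, -0.84]
wrist_force: [-1.1, 0.2, 0.1]
grip_width: 0.624
gripper_force: 0.0
```

Run:
```python
from plan import *
m,p=pick("thin",.006); err(m,p); M,q=now(); print("tool-frame err mm",np.round(M.inv().apply(p-q)*1e3,1))
```

```text
t 5.95 pos err mm [-0.8 -0.1 -2.9] rot err [-0.001 -0.002 -0.008] q [-0.5   0.91  0.3   1.82 -0.01  1.   -1.17] grip 0.6236157059914973 0.0 F [-1.1  0.2  0.1]
tool-frame err mm [ 1.1 -0.4  2.7]
```

Close with a small final advance.

Emit:
{"op": "step_arm", "data": {
  "dr": [
    [0, 0, -0.01],
    [0, 0, 0],
    [0, 0, 0],
    [0, 0, 0],
    [0, 0, 0]
  ],
  "delta_pos": [
    [1, 0, 2],
    [0, 0, 0],
    [0, 0, 0],
    [0, 0, 0],
    [0, 0, 0]
  ],
  "grip": [38, 32, 20, 20, 20]
}}

```text
clock: 6.58
eef_pos: [0.4243, 0.0596, 0.011]
eef_rot: [2.676, 0.911, -0.843]
wrist_force: [1.2, 2.3, 4.6]
grip_width: 0.279
gripper_force: 58.9
```

Emit:
{"op": "step_arm", "data": {
  "dr": [
    [0, 0, 0],
    [0, 0, 0]
  ],
  "delta_pos": [
    [0, 0, 0],
    [0, 0, 0]
  ],
  "grip": [20, 20]
}}

```text
clock: 6.82
eef_pos: [0.4243, 0.0595, 0.011]
eef_rot: [2.676, 0.911, -0.843]
wrist_force: [1.5, 1.5, 4.9]
grip_width: 0.275
gripper_force: 58.9
```

Run:
```python
from plan import *
m,p=pick("thin",.006); err(m,p)
# path feasibility: lift then to seat
l=np.load("l.npy")
D=[pickle.load(open(f"w{i}.pkl","rb"))[2] for i in(1,2,3,4)]+[sense()]
print([np.round((fk(d["qpos"],l)[0]-d["eef_pos"])*1e3) for d in D])
ms,ps=seat("thin",.006,.06,-.0); print(ps)
mid=np.array([.48,.14,.24])
go([(m,p+[0,0,.06],20,25),(R.from_rotvec((ms*m.inv()).as_rotvec()*.5)*m,mid,20,45),(ms,np.array([.52,.12,.22]),20,45)])
print((ms*m.inv()).as_rotvec())
```

```text
t 6.825 pos err mm [-0.7 -0.8  0.1] rot err [ 0.    -0.001  0.004] q [-0.5   0.92  0.29  1.82 -0.01  1.   -1.16] grip 0.27544295972731575 58.92730414867401 F [1.5 1.5 4.9]
[array([ 9., 20.,  3.]), array([-9., 20., -1.]), array([7., 4., 1.]), array([12., 38., -5.]), array([ 17.,  38., -10.])]
[0.516724   0.29943037 0.11508509]
{"dr": [[0.0, 0.0, 0.0], [0.0, 0.0, 0.0], [0.0, 0.0, 0.0], [0.09, 0.0, 0.13], [0.09, 0.0, 0.12]], "delta_pos": [[-12.0, 0.0, -16.0], [-12.0, 0.0, -16.0], [-11.0, 0.0, -17.0], [-3.0, -4.0, -27.0], [-3.0, -7.0, -27.0]], "grip": [20, 20, 20, 20, 20]}
{"dr": [[0.08, 0.0, 0.13], [0.09, 0.0, 0.12], [0.09, 0.0, 0.13], [0.09, 0.0, 0.13], [0.08, 0.0, 0.12]], "delta_pos": [[-5.0, -8.0, -27.0], [-5.0, -10.0, -25.0], [-7.0, -11.0, -25.0], [-8.0, -12.0, -23.0], [-10.0, -14.0, -23.0]], "grip": [20, 20, 20, 20, 20]}
{"dr": [[0.09, 0.0, 0.13], [0.09, 0.0, 0.12], [0.09, 0.0, 0.13], [0.08, 0.0, 0.12], [0.09, 0.0, 0.13]], "delta_pos": [[7.0, 0.0, -1.0], [7.0, -0.0, -2.0], [6.0, -2.0, -1.0], [7.0, -2.0, -1.0], [6.0, -4.0, -1.0]], "grip": [20, 20, 20, 20, 20]}
{"dr": [[0.09, 0.0, 0.12], [0.09, 0.0, 0.13]], "delta_pos": [[5.0, -4.0, -0.0], [5.0, -4.0, -0.0]], "grip": [20, 20]}
[ 0.          0.         -2.14326432]
```

Emit:
{"op": "step_arm", "data": {
  "dr": [
    [0, 0, 0],
    [0, 0, 0],
    [0, 0, 0],
    [0.09, 0, 0.13],
    [0.09, 0, 0.12]
  ],
  "delta_pos": [
    [-12, 0, -16],
    [-12, 0, -16],
    [-11, 0, -17],
    [-3, -4, -27],
    [-3, -7, -27]
  ],
  "grip": [20, 20, 20, 20, 20]
}}

```text
clock: 7.45
eef_pos: [0.4394, 0.0825, 0.1205]
eef_rot: [2.864, 0.499, -0.905]
wrist_force: [0.2, 0.6, -0.5]
grip_width: 0.279
gripper_force: 58.9
```

Emit:
{"op": "step_arm", "data": {
  "dr": [
    [0.08, 0, 0.13],
    [0.09, 0, 0.12],
    [0.09, 0, 0.13],
    [0.09, 0, 0.13],
    [0.08, 0, 0.12]
  ],
  "delta_pos": [
    [-5, -8, -27],
    [-5, -10, -25],
    [-7, -11, -25],
    [-8, -12, -23],
    [-10, -14, -23]
  ],
  "grip": [20, 20, 20, 20, 20]
}}

```text
clock: 8.07
eef_pos: [0.4801, 0.1393, 0.2412]
eef_rot: [-2.821, 0.605, 0.891]
wrist_force: [0.4, -0.2, 0.1]
grip_width: 0.278
gripper_force: 58.8
```

Run:
```python
from plan import *
m,p=pick("thin",.006);ms,ps=seat("thin",.006,.06)
err(R.from_rotvec((ms*m.inv()).as_rotvec()*.5)*m,np.array([.48,.14,.24]))
go([(ms,np.array([.52,.12,.22]),20,45)])
```

```text
t 8.075 pos err mm [-0.1  0.7 -1.2] rot err [ 0.002  0.    -0.004] q [-0.42  0.69  0.49  1.51 -0.5   1.63 -1.79] grip 0.27847526284402213 58.810189962387085 F [ 0.4 -0.2  0.1]
{"dr": [[0.09, 0.0, 0.12], [0.09, 0.0, 0.13], [0.08, 0.0, 0.12], [0.09, 0.0, 0.13], [0.09, 0.0, 0.12]], "delta_pos": [[7.0, 0.0, -1.0], [7.0, -1.0, -1.0], [7.0, -1.0, -1.0], [6.0, -3.0, -1.0], [6.0, -3.0, -1.0]], "grip": [20, 20, 20, 20, 20]}
{"dr": [[0.09, 0.0, 0.13], [0.09, 0.0, 0.12]], "delta_pos": [[6.0, -5.0, 0.0], [5.0, -4.0, 0.0]], "grip": [20, 20]}
```

Emit:
{"op": "step_arm", "data": {
  "dr": [
    [0.09, 0, 0.12],
    [0.09, 0, 0.13],
    [0.08, 0, 0.12],
    [0.09, 0, 0.13],
    [0.09, 0, 0.12]
  ],
  "delta_pos": [
    [7, 0, -1],
    [7, -1, -1],
    [7, -1, -1],
    [6, -3, -1],
    [6, -3, -1]
  ],
  "grip": [20, 20, 20, 20, 20]
}}

```text
clock: 8.7
eef_pos: [0.5082, 0.1253, 0.2255]
eef_rot: [-2.254, 1.51, 0.709]
wrist_force: [-0.2, 0.4, -0.6]
grip_width: 0.277
gripper_force: 58.8
```

Emit:
{"op": "step_arm", "data": {
  "dr": [
    [0.09, 0, 0.13],
    [0.09, 0, 0.12],
    [0, 0, 0]
  ],
  "delta_pos": [
    [6, -5, 0],
    [5, -4, 0],
    [0, 0, 0]
  ],
  "grip": [20, 20, 20]
}}

```text
clock: 9.07
eef_pos: [0.5185, 0.1196, 0.2192]
eef_rot: [-1.961, 1.795, 0.614]
wrist_force: [0.1, 0.5, -0.5]
grip_width: 0.272
gripper_force: 58.9
```

Run:
```python
from plan import *
ms,ps=seat("thin",.006,.06)
err(ms,np.array([.52,.12,.22])); M,p=now()
im=imaging.snapshot("wrist"); c=cam("wrist"); s=sense(); pickle.dump((c,im,s),open("w5.pkl","wb"))
cv2.imwrite("pics/w5.png",im[:,:,::-1])
# expected barrel in gripper
t=M.as_matrix()[:,2]; b=p-.006*t; az=np.degrees(np.arctan2(t[1],t[0])); print(b,az)
print(proj(c,[b]))
go([(ms,ps,20,40)])
c3=proj(c,[(x,y,.06) for x,y,_ in ST.values()]); print(c3)
```

```text
t 9.075 pos err mm [1.5 0.4 0.8] rot err [-0.     0.001  0.008] q [-0.37  0.6   0.69  1.85 -0.99  1.29 -2.25] grip 0.2720867132138098 58.932486176490784 F [ 0.1  0.5 -0.5]
[0.51873765 0.1162048  0.22413346] 94.5825335252088
[[278.07034659 282.97702446]]
{"dr": [[0.0, 0.0, 0.0], [0.0, 0.0, 0.0], [0.0, 0.0, 0.01], [0.0, 0.0, 0.0], [0.0, 0.0, 0.0]], "delta_pos": [[-14.0, -2.0, 31.0], [-15.0, -2.0, 32.0], [-14.0, -2.0, 31.0], [-15.0, -2.0, 31.0], [-14.0, -2.0, 32.0]], "grip": [20, 20, 20, 20, 20]}
{"dr": [[0.0, 0.0, 0.0]], "delta_pos": [[-14.0, -2.0, 31.0]], "grip": [20]}
[[179.78355343 212.72610953]
 [342.3500979  217.33031165]
 [264.79339304 216.99865372]]
```

View pics/w5.png

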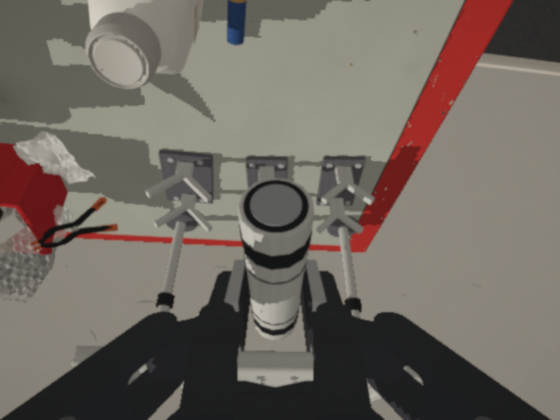

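The picture shows the thin barrel held straight at (275,260). The stands sit behind it: thick at (185,190), thin hidden at (267,170), middle at (340,190).

Run:
```python
from plan import *
c=pickle.load(open("w5.pkl","rb"))[0]
M,p=now(); t=M.as_matrix()[:,2]; u=np.r_[t[:2],0]/np.hypot(*t[:2])
for o in (.0,.006,.012): print(o,proj(c,[p-o*t-.056*u, p-o*t+.056*u]).round(1).tolist())
a=seat("thin",.006,.020,-.11); b=seat("thin",.006,.020,-.0)
print(a[1],b[1]); go([(*a,20,45),(*b,20,30)])
```

```text
0.0 [[278.0, 204.6], [275.3, 317.2]]
0.006 [[278.1, 210.2], [275.3, 323.4]]
0.012 [[278.3, 216.4], [275.3, 330.0]]
[0.52554588 0.1897847  0.07508509] [0.516724   0.29943037 0.07508509]
{"dr": [[0.0, 0.0, 0.0], [0.0, 0.0, 0.01], [0.0, 0.0, 0.0], [0.0, 0.0, 0.0], [0.0, 0.0, 0.0]], "delta_pos": [[7.0, -3.0, 39.0], [6.0, -3.0, 40.0], [7.0, -3.0, 39.0], [7.0, -3.0, 39.0], [-23.0, 0.0, 16.0]], "grip": [20, 20, 20, 20, 20]}
{"dr": [[0.0, 0.0, 0.0], [0.0, 0.0, 0.0], [0.0, 0.0, 0.0]], "delta_pos": [[-22.0, 0.0, 16.0], [-23.0, 0.0, 16.0], [-23.0, 0.0, 16.0]], "grip": [20, 20, 20]}
```

Emit:
{"op": "step_arm", "data": {
  "dr": [
    [0, 0, 0],
    [0, 0, 0.01],
    [0, 0, 0],
    [0, 0, 0],
    [0, 0, 0]
  ],
  "delta_pos": [
    [7, -3, 39],
    [6, -3, 40],
    [7, -3, 39],
    [7, -3, 39],
    [0, 0, 0]
  ],
  "grip": [20, 20, 20, 20, 20]
}}

```text
clock: 9.75
eef_pos: [0.5247, 0.1915, 0.0723]
eef_rot: [-1.959, 1.802, 0.626]
wrist_force: [0.1, -0.7, -0.9]
grip_width: 0.277
gripper_force: 59.0
```

Run:
```python
from plan import *
a=seat("thin",.006,.020,-.11); b=seat("thin",.006,.020,-.0); err(*a)
im=imaging.snapshot("wrist"); c=cam("wrist"); s=sense(); pickle.dump((c,im,s),open("w6.pkl","wb"))
M,p=now(); t=M.as_matrix()[:,2]; u=np.r_[t[:2],0]/np.hypot(*t[:2])
print(proj(c,[p-.003*t-.056*u]))
overlay("w6.pkl","pics/w6c.png",[("thin",(*(p-.003*t),94.6))],(130,100,320,240),2.5)
go([(*b,20,30)])
```

```text
t 9.75 pos err mm [ 0.8 -1.8  2.8] rot err [0.007 0.002 0.001] q [-0.41  0.83  0.55  1.94 -1.26  1.09 -2.06] grip 0.276931244692196 59.000587463378906 F [ 0.1 -0.7 -0.9]
[[276.24576837 207.26031044]]
{"dr": [[0.0, 0.0, 0.0], [0.0, 0.0, 0.0], [0.0, 0.0, 0.0], [0.0, 0.0, 0.0]], "delta_pos": [[-23.0, 0.0, 16.0], [-22.0, 0.0, 15.0], [-23.0, 0.0, 16.0], [-23.0, 0.0, 15.0]], "grip": [20, 20, 20, 20]}
```

View pics/w6c.png

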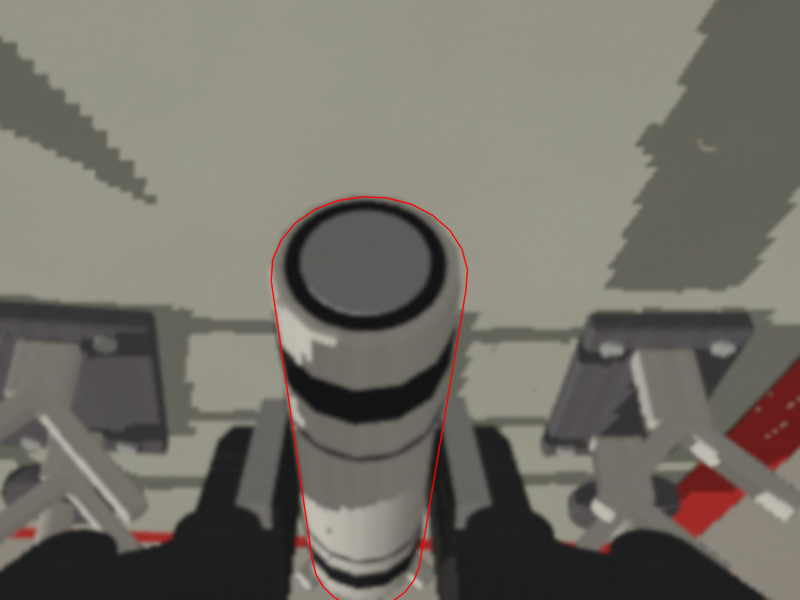

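The crop shows the held thin barrel matching its predicted outline within ~1 mm, level between the neighbouring stands (their bases at (80,390) and (650,390)).

Emit:
{"op": "step_arm", "data": {
  "dr": [
    [0, 0, 0],
    [0, 0, 0],
    [0, 0, 0],
    [0, 0, 0],
    [0, 0, 0]
  ],
  "delta_pos": [
    [-23, 0, 16],
    [-22, 0, 15],
    [-23, 0, 16],
    [-23, 0, 14],
    [0, 0, 0]
  ],
  "grip": [20, 20, 20, 20, 20]
}}

```text
clock: 10.42
eef_pos: [0.5183, 0.3003, 0.0789]
eef_rot: [-1.956, 1.797, 0.617]
wrist_force: [-0.3, 0.2, -0.6]
grip_width: 0.275
gripper_force: 59.0
```

Run:
```python
from plan import *
b=seat("thin",.003,.020,-.0); err(*b)
d=seat("thin",.003,.003); go([(*d,20,6)],dec=(1,3))
```

```text
t 10.425 pos err mm [-1.4 -2.6 -1.4] rot err [-0.001  0.003  0.004] q [-0.56  0.8   0.46  1.92 -1.33  0.97 -2.21] grip 0.2752868777095652 59.0215140581131 F [-0.3  0.2 -0.6]
{"dr": [[0.0, 0.001, 0.001], [0.0, 0.001, 0.001], [-0.001, 0.0, 0.001], [0.0, 0.001, 0.001]], "delta_pos": [[3.2, 0.4, 3.4], [3.1, 0.4, 3.4], [3.1, 0.5, 3.4], [3.2, 0.4, 3.4]], "grip": [20, 20, 20, 20]}
```

Emit:
{"op": "step_arm", "data": {
  "dr": [
    [0, 0.001, 0.001],
    [0, 0.001, 0.001],
    [0, 0, 0.001],
    [0, 0.001, 0.001],
    [0, 0, 0]
  ],
  "delta_pos": [
    [3, 0.4, 3.4],
    [3, 0.4, 3.4],
    [3, 0.4, 3.4],
    [3, 0.4, 3.4],
    [0, 0, 0]
  ],
  "grip": [20, 20, 20, 20, 20]
}}

```text
clock: 11.05
eef_pos: [0.5154, 0.2958, 0.0584]
eef_rot: [-1.952, 1.812, 0.619]
wrist_force: [-2.1, -2.5, 2.9]
grip_width: 0.276
gripper_force: 59.6
```

Run:
```python
from plan import *
err(*seat("thin",.003,0)); print(sense()["wrist_torque"])
```

```text
t 11.05 pos err mm [ 1.4  1.9 -0.9] rot err [ 0.002 -0.001 -0.006] q [-0.51  0.82  0.39  1.94 -1.34  0.92 -2.18] grip 0.2756837138860904 59.577850699424744 F [-2.1 -2.5  2.9]
[-0.40429824  0.41595486  0.30517189]
```

Emit:
{"op": "step_arm", "data": {
  "dr": [
    [0, 0, 0],
    [0, 0, 0],
    [0, 0, 0]
  ],
  "delta_pos": [
    [0.3, 0.7, 0.4],
    [0.3, 0, 0.4],
    [0, 0, 0]
  ],
  "grip": [20, 20, 20]
}}

```text
clock: 11.42
eef_pos: [0.5154, 0.2958, 0.0583]
eef_rot: [-1.952, 1.811, 0.617]
wrist_force: [-2.8, -3.4, 8.3]
grip_width: 0.279
gripper_force: 59.8
```

Run:
```python
from plan import *
err(*seat("thin",.003,0)); print(sense()["wrist_torque"])
```

```text
t 11.425 pos err mm [ 1.5  1.9 -0.7] rot err [ 0.    -0.001 -0.005] q [-0.51  0.82  0.39  1.94 -1.34  0.91 -2.18] grip 0.2788519194134144 59.80293810367584 F [-2.8 -3.4  8.3]
[-0.19676586  0.5257931   0.41633565]
```

Emit:
{"op": "step_arm", "data": {
  "dr": [
    [0, 0, 0],
    [0, 0, 0],
    [0, 0, 0],
    [0, 0, 0],
    [0, 0, 0]
  ],
  "delta_pos": [
    [0, 0, 0],
    [0, 0, 0],
    [0, 0, 0],
    [0, 0, -5],
    [0, 0, -15]
  ],
  "grip": [30, 38, 46, 46, 46]
}}

```text
clock: 12.05
eef_pos: [0.516, 0.2846, 0.0737]
eef_rot: [-1.954, 1.812, 0.617]
wrist_force: [-0.1, -0.0, 0.6]
grip_width: 0.54
gripper_force: 0.0
```

Emit:
{"op": "step_arm", "data": {
  "dr": [
    [0, 0, 0],
    [0, 0, 0],
    [0, 0, 0],
    [0, 0, 0]
  ],
  "delta_pos": [
    [0, 0, -30],
    [0, 0, -45],
    [0, 0, -45],
    [0, 0, 0]
  ],
  "grip": [46, 46, 46, 46]
}}

```text
clock: 12.55
eef_pos: [0.525, 0.2124, 0.1759]
eef_rot: [-1.947, 1.813, 0.604]
wrist_force: [-1.0, -0.0, -0.3]
grip_width: 0.538
gripper_force: 0.0
```

Run:
```python
from plan import *
err(*seat("thin",.003,0))
im=imaging.snapshot("wrist"); c=cam("wrist"); s=sense(); pickle.dump((c,im,s),open("w7.pkl","wb"))
print(proj(c,[(x,y,.06) for x,y,_ in ST.values()]))
# 3 tiles : stand mid, thin, thick with overlay predicted
ts=[]
overlay("w7.pkl","pics/w7c.png",[("thin",(.5156,.2942,.06,94.6))],(120,110,320,240),2.5)
```

```text
t 12.55 pos err mm [  -8.2   85.3 -118.4] rot err [-0.01  -0.005 -0.006] q [-0.44  0.63  0.51  1.89 -1.08  1.09 -2.34] grip 0.537699068355446 0.0 F [-1.  -0.  -0.3]
[[161.79684041 192.99803721]
 [380.62889403 196.45179405]
 [276.18551701 197.4457414 ]]
```

View pics/w7c.png

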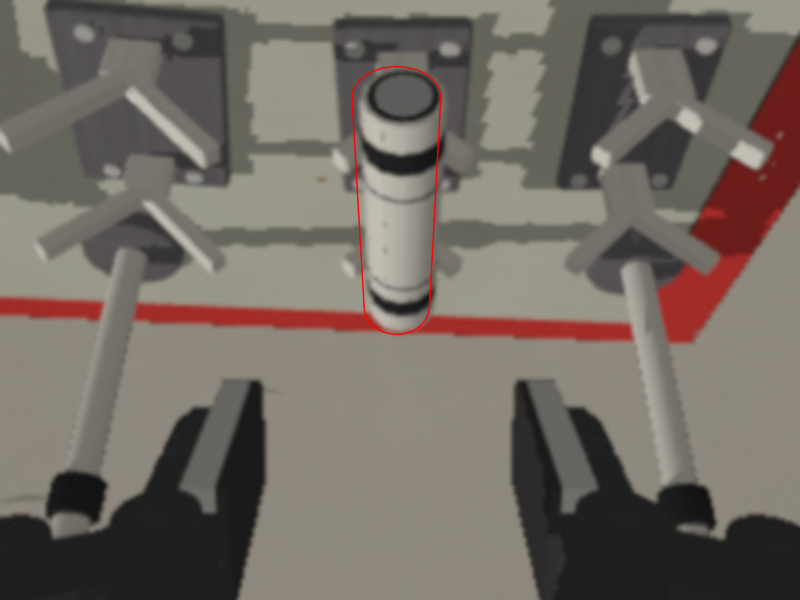

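The thin barrel sits level in both Vs of the narrowest stand; its ends at (402,95) and (400,320) overhang evenly. I'll re-measure the other two stands from the same view and plan the middle pick.

Run:
```python
from plan import *
np.set_printoptions(precision=4,suppress=True)
c=pickle.load(open("w7.pkl","rb"))[0]
for n,p in dict(thick=[(5,140),(210,158),(42,250),(218,265)],middle=[(602,157),(762,157),(577,265),(710,262)],thin=[(342,157),(457,155),(350,265),(452,262)]).items():
    P=atz(c,np.array(p)/2.5+[120,110]-.4,.06); f=P[:2].mean(0);r=P[2:].mean(0); print(n,P[:,:2].tolist(),"centre",(f+r)[:2]/2,"yaw",np.degrees(np.arctan2(*(r-f)[1::-1])))
m,p=pick("middle",.008,.09)
# back out to the right/up, rotate half way, then go
M,q=now(); w=(m*M.inv()).as_rotvec(); print(w,p)
mid=np.array([.50,.03,.28])
go([(R.from_rotvec(w*.45)*M,mid,75,50),(m,p+[0,0,.05],75,50)])
```

```text
thick [[0.6401823434754936, 0.2652465197414167], [0.5767935287352449, 0.26913517198624376], [0.6429870751078238, 0.322747407186098], [0.5793267583210219, 0.32741585433113374]] centre [0.6098 0.2961] yaw 87.36032055390916
middle [[0.4527575373753888, 0.25960836124328424], [0.40156503533647214, 0.2556301775274896], [0.4461830403805901, 0.31770458812540797], [0.39706924723294973, 0.31225673578221197]] centre [0.4244 0.2863] yaw 95.51174594182204
thin [[0.5349734441822144, 0.2657059595878257], [0.49879182258330457, 0.2621447760330419], [0.5303453624841918, 0.3238247387968203], [0.49283516161887286, 0.3191941215204133]] centre [0.5142 0.2927] yaw 95.25112411863404
[0.0002 0.0044 2.3882] [ 0.4625 -0.2569  0.0847]
{"dr": [[-0.09, 0.0, -0.13], [-0.09, 0.0, -0.12], [-0.08, 0.0, -0.13], [-0.09, 0.0, -0.12], [-0.09, 0.0, -0.13]], "delta_pos": [[13.0, 5.0, -27.0], [12.0, 9.0, -27.0], [10.0, 13.0, -26.0], [8.0, 16.0, -24.0], [7.0, 20.0, -23.0]], "grip": [75, 75, 75, 75, 75]}
{"dr": [[-0.09, 0.0, -0.13], [-0.09, 0.0, -0.12], [-0.09, 0.0, -0.13], [-0.1, 0.0, -0.14], [-0.09, 0.0, -0.13]], "delta_pos": [[4.0, 22.0, -21.0], [1.0, 24.0, -19.0], [19.0, 34.0, 9.0], [14.0, 36.0, 13.0], [10.0, 36.0, 15.0]], "grip": [75, 75, 75, 75, 75]}
{"dr": [[-0.09, 0.0, -0.14], [-0.1, 0.0, -0.13], [-0.09, 0.0, -0.14], [-0.09, 0.0, -0.13], [-0.1, 0.0, -0.14]], "delta_pos": [[4.0, 35.0, 20.0], [0.0, 34.0, 22.0], [-4.0, 31.0, 25.0], [-9.0, 28.0, 28.0], [-11.0, 24.0, 31.0]], "grip": [75, 75, 75, 75, 75]}
```

Run:
```python
from plan import *
np.set_printoptions(precision=3,suppress=True)
S,D=cam("scene"),cam("side"); W=pickle.load(open("w1.pkl","rb"))[0]
f=lambda p:np.array(p)/2.2222+[120,90]
g=lambda p:np.array(p)/2+[150,60]
for a,b in (((372,243),(160,268)),((410,278),(140,320)),((450,310),(235,390))):
    X=tri([S,D],[f(a),g(b)]); print(X,proj(S,X)-f(a),proj(D,X)-g(b),"in w1",proj(W,X))
```

```text
[ 0.496 -0.205  0.35 ] [[-0.406 -0.632]] [[-0.062  0.885]] in w1 [[415.834 495.551]]
[ 0.492 -0.274  0.35 ] [[-0.43  -0.642]] [[-0.078  0.912]] in w1 [[376.529 609.84 ]]
[ 0.583 -0.25   0.221] [[0.622 0.864]] [[ 0.106 -1.295]] in w1 [[458.958 333.058]]
```

Emit:
{"op": "step_arm", "data": {
  "dr": [
    [-0.09, 0, -0.13],
    [-0.09, 0, -0.12],
    [-0.08, 0, -0.13],
    [-0.09, 0, -0.12],
    [-0.09, 0, -0.13]
  ],
  "delta_pos": [
    [13, 5, -27],
    [12, 9, -27],
    [10, 13, -26],
    [8, 16, -24],
    [7, 20, -23]
  ],
  "grip": [75, 75, 75, 75, 75]
}}

```text
clock: 13.22
eef_pos: [0.5053, 0.0841, 0.2474]
eef_rot: [-2.63, 0.993, 0.835]
wrist_force: [-0.6, -0.2, -0.8]
grip_width: 0.879
gripper_force: 0.0
```

```bash
cat > k2.py <<'E'
from plan import *
import glob
def fk2(q,l):
    q=q*SG; r=R.from_euler
    M=r("z",q[0])*r("y",q[1])*r("z",q[2]); M0=r("z",q[0]); p=np.array([0,0,l[0]])+M0.apply([l[1],l[2],0])
    p=p+M.apply([l[3],l[4],l[5]]); M=M*r("y",q[3])*r("z",q[4]); p=p+M.apply([l[6],l[7],l[8]])
    M=M*r("y",q[5])*r("z",q[6]); p=p+M.apply([0,0,l[9]]); M=M*r("z",np.pi/2)
    M5=None
    return p,M
def load():
    D=[pickle.load(open(f,"rb"))[2] for f in sorted(glob.glob("w?.pkl"))]+[sense()]
    D.append(dict(qpos=np.array([-0.0265,0.6159,-0.0126,1.4249,0.0081,1.1034,-0.0404]),eef_pos=np.array([.6492,0,.2301])))
    return D
E
python3 - <<'E'
from k2 import *
np.set_printoptions(precision=3,suppress=True)
D=load()
o=least_squares(lambda l:np.concatenate([fk2(d["qpos"],l)[0]-d["eef_pos"] for d in D]),[.3,0,0,0,0,.4,0,0,.4,.2]); print(o.x,np.abs(o.fun).max()*1e3)
np.save("l2.npy",o.x)
import k; k.fk=fk2
for n,w,a in (("middle",51,35),("middle",51,30)):
    x,y,z,_=BAR[n]
    M=toolR(np.radians(w),np.radians(a),-1);t=M.as_matrix()[:,2]
    for bk in (0,.09):
        q,e=k.ik(np.array([x,y,z])+(.008-bk)*t,M,o.x,seed=np.array([.8,.8,0,1.9,-.7,.5,-2.3])); print(n,a,bk,e,q)
for n,(x,y,w) in ST.items():
    M=toolR(np.radians(w),np.radians(35),-1);t=M.as_matrix()[:,2]
    q,e=k.ik(np.array([x,y,.06])+.008*t,M,o.x,seed=np.array([-.51,.82,.39,1.94,-1.3,.92,-2.18])); print("seat",n,e,q)
E
```

```text
[ 0.256  0.    -0.012  0.    -0.009  0.55   0.    -0.     0.372  0.306] 0.024998780870449933
middle 35 0 9.167110599828818e-07 [ 0.997  0.867 -0.185  1.952 -0.841  0.634 -2.192]
middle 35 0.09 1.0096636080565659e-06 [ 1.027  0.742 -0.088  1.897 -0.738  0.84  -2.27 ]
middle 30 0 1.6623013915741173e-06 [ 0.925  0.835 -0.135  1.965 -0.817  0.59  -2.25 ]
middle 30 0.09 1.0249729917587085e-06 [ 0.944  0.702 -0.037  1.914 -0.71   0.795 -2.334]
seat thick 5.5916552340945304e-05 [-0.435  0.884  0.331  1.713 -1.274  0.887 -2.414]
seat middle 7.412573382786588e-09 [-0.128  0.745 -0.267  2.159 -1.329  0.427 -2.089]
seat thin 1.0314722860331254e-06 [ 0.389  1.181 -1.239  1.904  1.002  0.573  2.025]
```

Run:
```python
from k2 import *
np.set_printoptions(precision=2,suppress=True)
l=np.load("l2.npy")
from scipy.optimize import minimize
def sweep(p,M,seed):
    out=[]
    for q1 in np.arange(-.9,1.3,.1):
        f=lambda q:np.r_[(fk2(q,l)[0]-p)*10,(fk2(q,l)[1].inv()*M).as_rotvec()*3,(q[0]-q1)*3]
        o=least_squares(f,np.clip(seed,LO+.01,HI-.01),bounds=(LO,HI))
        if o.cost<1e-7: out.append(o.x); seed=o.x
    return np.array(out)
for n in ("middle","thick"):
    x,y,w=ST[n]
    for a in (30,35,40,45):
        for dz,dy in ((0,0),(.022,0),(.022,-.1)):
            w_=np.radians(w); M=toolR(w_,np.radians(a),-1);t=M.as_matrix()[:,2]
            S=sweep(np.array([x,y,.06+dz])+dy*np.array([np.cos(w_),np.sin(w_),0])+.008*t,M,np.array([-.2,.8,0,2.0,-1.2,.6,-2.2]))
            if len(S)==0: print(n,a,dz,dy,"none"); continue
            i=S[:,4].argmax(); print(n,a,dz,dy,len(S),"q1 range",S[:,0].min(),S[:,0].max(),"best",S[i])
```

```text
middle 30 0 0 5 q1 range -0.3999999976050687 -1.2813642008758158e-10 best [-0.    0.76 -0.54  2.14 -0.73  0.21 -2.72]
middle 30 0.022 0 6 q1 range -0.49999999999999994 -7.317446270514042e-11 best [-0.    0.72 -0.53  2.13 -0.66  0.26 -2.81]
middle 30 0.022 -0.1 9 q1 range -0.5999999999614136 0.19999999997898057 best [ 0.2   0.7  -0.5   2.16 -0.63  0.35 -2.65]
middle 35 0 0 3 q1 range -0.09999999999678733 0.09999999999999928 best [ 0.1   0.82 -0.62  2.15 -0.9   0.2  -2.49]
middle 35 0.022 0 5 q1 range -0.29999999865529603 0.09999999999999817 best [ 0.1   0.77 -0.62  2.14 -0.81  0.24 -2.61]
middle 35 0.022 -0.1 8 q1 range -0.39999999999975455 0.2999999999967222 best [ 0.3   0.75 -0.59  2.16 -0.68  0.36 -2.55]
middle 40 0 0 2 q1 range 0.10000000025606456 0.19999999999999957 best [ 0.2   0.88 -0.72  2.16 -1.01  0.18 -2.33]
middle 40 0.022 0 3 q1 range 4.878104321963079e-10 0.19999999999999957 best [ 0.2   0.83 -0.71  2.16 -0.91  0.22 -2.45]
middle 40 0.022 -0.1 8 q1 range -0.2999999999995716 0.39999999998474756 best [ 0.4   0.82 -0.68  2.16 -0.69  0.35 -2.5 ]
middle 45 0 0 2 q1 range 0.20
[... 1033 characters left out ...]
k 40 0 0 5 q1 range -0.3000000000000001 0.09999998494195914 best [ 0.1   0.94 -0.53  1.71 -0.62  0.45 -2.84]
thick 40 0.022 0 5 q1 range -0.39999999999950164 -1.882274584177029e-12 best [-0.    0.87 -0.35  1.71 -0.84  0.56 -2.68]
thick 40 0.022 -0.1 6 q1 range -0.29999999999914295 0.19999999999987053 best [ 0.2   0.87 -0.41  1.75 -0.72  0.61 -2.65]
thick 45 0 0 5 q1 range -0.1999999998821684 0.19999999990863426 best [ 0.2   1.   -0.66  1.72 -0.59  0.41 -2.8 ]
thick 45 0.022 0 6 q1 range -0.299999999869636 0.19999902967640878 best [ 0.2   0.97 -0.66  1.72 -0.58  0.44 -2.84]
thick 45 0.022 -0.1 6 q1 range -0.19999999954901101 0.29999999999940224 best [ 0.3   0.92 -0.53  1.76 -0.71  0.59 -2.61]
```

```bash
cat >> plan.py <<'E'
ST=dict(thick=(.6124,.2965,87.3),middle=(.4257,.287,95.3),thin=(.5155,.294,95))
def pose(c,az,lean,off=0.,back=0.,s=-1):
    M=toolR(np.radians(az),np.radians(lean),s); return M,np.array(c)+(off-back)*M.as_matrix()[:,2]
def groove(n,dz,dy):
    x,y,w=ST[n]; w=np.radians(w); return np.array([x+dy*np.cos(w),y+dy*np.sin(w),.06+dz])
E
python3 - <<'E'
from k2 import *
l=np.load("l2.npy")
a=pose((.44,-.02,.25),95,33); b=pose(BAR["middle"][:3],51,33,.008,.09)
go([(*a,75,50),(*b,75,50)]); print(b[1])
E
```

```text
{"dr": [[0.09, 0.01, 0.13], [0.08, 0.0, 0.12], [0.09, 0.01, 0.13], [0.09, 0.01, 0.12], [0.08, 0.0, 0.13]], "delta_pos": [[3.0, 24.0, -3.0], [6.0, 24.0, -4.0], [9.0, 22.0, -7.0], [12.0, 20.0, -8.0], [13.0, 17.0, -10.0]], "grip": [75, 75, 75, 75, 75]}
{"dr": [[0.05, 0.0, 0.08], [0.06, 0.0, 0.08], [0.05, 0.0, 0.08], [0.05, 0.0, 0.08], [0.05, 0.0, 0.08]], "delta_pos": [[43.0, 8.0, -4.0], [44.0, 4.0, -4.0], [43.0, 0.0, -4.0], [44.0, -3.0, -4.0], [43.0, -7.0, -4.0]], "grip": [75, 75, 75, 75, 75]}
{"dr": [[0.06, 0.0, 0.08], [0.05, 0.0, 0.08], [0.05, 0.0, 0.08]], "delta_pos": [[43.0, -11.0, -3.0], [41.0, -14.0, -3.0], [40.0, -17.0, -1.0]], "grip": [75, 75, 75]}
[ 0.4047943  -0.32820765  0.08627099]
```

Emit:
{"op": "step_arm", "data": {
  "dr": [
    [0.09, 0.01, 0.13],
    [0.08, 0, 0.12],
    [0.09, 0.01, 0.13],
    [0.09, 0.01, 0.12],
    [0.08, 0, 0.13]
  ],
  "delta_pos": [
    [3, 24, -3],
    [6, 24, -4],
    [9, 22, -7],
    [12, 20, -8],
    [13, 17, -10]
  ],
  "grip": [75, 75, 75, 75, 75]
}}

```text
clock: 13.85
eef_pos: [0.4393, -0.0189, 0.2502]
eef_rot: [-1.972, 1.825, 0.59]
wrist_force: [0.0, 0.7, -0.5]
grip_width: 0.879
gripper_force: 0.0
```

Emit:
{"op": "step_arm", "data": {
  "dr": [
    [0.05, 0, 0.08],
    [0.06, 0, 0.08],
    [0.05, 0, 0.08],
    [0.05, 0, 0.08],
    [0.05, 0, 0.08]
  ],
  "delta_pos": [
    [43, 8, -4],
    [44, 4, -4],
    [43, 0, -4],
    [44, -3, -4],
    [43, -7, -4]
  ],
  "grip": [75, 75, 75, 75, 75]
}}

```text
clock: 14.48
eef_pos: [0.4171, -0.212, 0.1472]
eef_rot: [-1.452, 2.185, 0.438]
wrist_force: [0.8, -0.6, 0.3]
grip_width: 0.88
gripper_force: 0.0
```

Emit:
{"op": "step_arm", "data": {
  "dr": [
    [0.06, 0, 0.08],
    [0.05, 0, 0.08],
    [0.05, 0, 0.08],
    [0, 0, 0]
  ],
  "delta_pos": [
    [43, -11, -3],
    [41, -14, -3],
    [40, -17, -1],
    [0, 0, 0]
  ],
  "grip": [75, 75, 75, 75]
}}

```text
clock: 14.98
eef_pos: [0.4018, -0.3282, 0.0842]
eef_rot: [-1.11, 2.349, 0.334]
wrist_force: [-0.3, 1.0, 0.6]
grip_width: 0.871
gripper_force: 0.0
```

Run:
```python
from plan import *
b=pose(BAR["middle"][:3],51,33,.008,.09); err(*b)
im=imaging.snapshot("wrist"); c=cam("wrist"); s=sense(); pickle.dump((c,im,s),open("w8.pkl","wb"))
cv2.imwrite("pics/w8.png",im[:,:,::-1])
x,y,z,w=BAR["middle"]; h=hull(c,x,y,np.radians(w),z,*DIM["middle"])[:,0]; print(h.min(0),h.max(0))
# non-red mask contour near barrel
hsv=cv2.cvtColor(im,cv2.COLOR_RGB2HSV); roi=np.zeros(im.shape[:2],np.uint8); cv2.fillPoly(roi,[hull(c,x,y,np.radians(w),z,.03,.13).astype(int)],255)
m=((hsv[...,1]<90)&(im.max(2)>70)&(roi>0)).astype(np.uint8)
n,lab,st,_=cv2.connectedComponentsWithStats(m); print(st[st[:,4]>60])
for v in range(int(h[:,1].min())-10,int(h[:,1].max())+10,10):
    xs=np.where(m[v])[0]; print(v,(xs.min(),xs.max()) if len(xs) else None)
```

```text
t 14.975 pos err mm [ 3.  -0.   2.1] rot err [-0.002  0.004 -0.007] q [ 0.53  0.85  0.71  1.93 -1.13  1.24 -1.9 ] grip 0.8712129819852958 0.0 F [-0.3  1.   0.6]
[240.68997 144.24954] [301.26202 275.82724]
[[     0      0    560    420 228306]
 [   244    145     60     54   1324]
 [   253    149     41     29    917]
 [   240    191     72    107   4653]]
134 None
144 None
154 (np.int64(249), np.int64(297))
164 (np.int64(245), np.int64(302))
174 (np.int64(244), np.int64(302))
184 (np.int64(246), np.int64(300))
194 (np.int64(246), np.int64(300))
204 (np.int64(247), np.int64(299))
214 (np.int64(248), np.int64(299))
224 (np.int64(249), np.int64(298))
234 (np.int64(250), np.int64(296))
244 (np.int64(252), np.int64(296))
254 (np.int64(254), np.int64(310))
264 (np.int64(255), np.int64(308))
274 (np.int64(248), np.int64(306))
284 (np.int64(244), np.int64(301))
```

Clean silhouette; refit and go down.

Run:
```python
from plan import *
pts=[(243.5,174),(246,194),(247.5,214),(249.5,234),(303,174),(300.5,194),(299.5,214),(297,234),(273.5,145)]
b=refit("w8.pkl","middle",BAR["middle"],.0175,np.array(pts)+.5,(0,0),1); print(b)
s=open("plan.py").read().replace("middle=(.4329,-.2935,.0175,51)","middle=%s"%(b,)); open("plan.py","w").write(s)
a=pose(b[:3],b[3],33,.009,.03); d=pose(b[:3],b[3],33,.009); print(d[1])
go([(*a,70,50),(*d,70,15)],dec=(1,3))
```

```text
[-0.3  0.2 -0.2 -0.2 -0.2  0.3 -0.6  0.  -0. ]
(np.float64(0.4325), np.float64(-0.2924), 0.0175, 50.6)
[ 0.43561129 -0.28861225  0.00995196]
{"dr": [[0.002, 0.003, 0.001], [0.001, 0.004, 0.001], [0.0, 0.0, 0.0], [0.0, 0.0, 0.0]], "delta_pos": [[-0.3, -0.7, 30.2], [-0.4, -0.7, 30.2], [-0.0, 0.0, 15.0], [-0.0, 0.0, 15.0]], "grip": [70, 70, 70, 70]}
```

Emit:
{"op": "step_arm", "data": {
  "dr": [
    [0.002, 0.003, 0.001],
    [0.001, 0.004, 0.001],
    [0, 0, 0],
    [0, 0, 0],
    [0, 0, 0]
  ],
  "delta_pos": [
    [0, -0.7, 30],
    [0, -0.7, 30],
    [0, 0, 15],
    [0, 0, 13],
    [0, 0, 0]
  ],
  "grip": [70, 70, 70, 70, 60]
}}

```text
clock: 15.65
eef_pos: [0.4355, -0.2901, 0.0128]
eef_rot: [-1.114, 2.351, 0.327]
wrist_force: [-0.4, -0.0, -0.3]
grip_width: 0.704
gripper_force: 0.0
```

Run:
```python
from plan import *
b=BAR["middle"]; d=pose(b[:3],b[3],33,.009); err(*d); M,q=now(); print("tool-frame err mm",np.round(M.inv().apply(d[1]-q)*1e3,1))
```

```text
t 15.65 pos err mm [ 0.1  1.5 -2.8] rot err [-0.001 -0.001  0.003] q [ 0.48  0.95  0.62  1.98 -1.29  1.13 -1.82] grip 0.7040529014940641 0.0 F [-0.4 -0.  -0.3]
tool-frame err mm [0.5 0.9 3. ]
```

Emit:
{"op": "step_arm", "data": {
  "dr": [
    [0, 0, 0],
    [0, 0, 0],
    [0, 0, 0],
    [0, 0, 0],
    [0, 0, 0]
  ],
  "delta_pos": [
    [0.4, 0.8, 2],
    [0, 0, 0],
    [0, 0, 0],
    [0, 0, 0],
    [0, 0, 0]
  ],
  "grip": [48, 42, 28, 28, 28]
}}

```text
clock: 16.27
eef_pos: [0.4349, -0.2906, 0.0117]
eef_rot: [-1.113, 2.352, 0.323]
wrist_force: [-2.4, -1.0, 6.2]
grip_width: 0.383
gripper_force: 59.7
```

Emit:
{"op": "step_arm", "data": {
  "dr": [
    [0, 0, 0],
    [0, 0, 0]
  ],
  "delta_pos": [
    [0, 0, 0],
    [0, 0, 0]
  ],
  "grip": [28, 28]
}}

```text
clock: 16.52
eef_pos: [0.4349, -0.2906, 0.0118]
eef_rot: [-1.113, 2.352, 0.323]
wrist_force: [-3.0, -1.7, 4.7]
grip_width: 0.381
gripper_force: 59.7
```

Run:
```python
from plan import *
b=BAR["middle"]; d=pose(b[:3],b[3],33,.009); err(*d)
w=ST["middle"][2]
lift=pose(np.array(b[:3])+[0,0,.09],b[3],33,.009)
a1=pose((.43,-.05,.20),(b[3]+w)/2,33,.009); a2=pose(groove("middle",.026,-.12),w,33,.009)
print(a2[1]); go([(*lift,28,35),(*a1,28,45),(*a2,28,45)])
```

```text
t 16.525 pos err mm [ 0.7  2.  -1.8] rot err [-0.004 -0.002  0.002] q [ 0.48  0.95  0.62  1.98 -1.3   1.12 -1.81] grip 0.381121302124187 59.70068871974945 F [-3.  -1.7  4.7]
[0.43633169 0.17239383 0.07845196]
{"dr": [[0.0, 0.0, 0.0], [0.0, 0.0, 0.0], [0.0, 0.0, 0.0], [-0.04, 0.0, -0.05], [-0.03, 0.0, -0.06]], "delta_pos": [[-17.0, 0.0, -24.0], [-16.0, 0.0, -25.0], [-17.0, 0.0, -24.0], [-34.0, 26.0, 4.0], [-36.0, 25.0, 5.0]], "grip": [28, 28, 28, 28, 28]}
{"dr": [[-0.04, 0.0, -0.05], [-0.03, 0.0, -0.06], [-0.04, 0.0, -0.05], [-0.04, 0.0, -0.06], [-0.03, 0.0, -0.05]], "delta_pos": [[-37.0, 22.0, 5.0], [-38.0, 20.0, 6.0], [-39.0, 17.0, 7.0], [-40.0, 15.0, 8.0], [-19.0, 10.0, 35.0]], "grip": [28, 28, 28, 28, 28]}
{"dr": [[-0.04, 0.0, -0.06], [-0.03, 0.0, -0.05], [-0.04, 0.0, -0.06], [-0.03, 0.0, -0.05], [-0.04, 0.0, -0.05]], "delta_pos": [[-19.0, 7.0, 35.0], [-20.0, 5.0, 35.0], [-20.0, 3.0, 36.0], [-21.0, 1.0, 36.0], [-20.0, -2.0, 35.0]], "grip": [28, 28, 28, 28, 28]}
```

Emit:
{"op": "step_arm", "data": {
  "dr": [
    [0, 0, 0],
    [0, 0, 0],
    [0, 0, 0],
    [-0.04, 0, -0.05],
    [-0.03, 0, -0.06]
  ],
  "delta_pos": [
    [-17, 0, -24],
    [-16, 0, -25],
    [-17, 0, -24],
    [-34, 26, 4],
    [-36, 25, 5]
  ],
  "grip": [28, 28, 28, 28, 28]
}}

```text
clock: 17.15
eef_pos: [0.4347, -0.2056, 0.1301]
eef_rot: [-1.272, 2.283, 0.369]
wrist_force: [0.7, 0.6, -1.2]
grip_width: 0.385
gripper_force: 59.8
```

Emit:
{"op": "step_arm", "data": {
  "dr": [
    [-0.04, 0, -0.05],
    [-0.03, 0, -0.06],
    [-0.04, 0, -0.05],
    [-0.04, 0, -0.06],
    [0, 0, 0]
  ],
  "delta_pos": [
    [-37, 22, 5],
    [-38, 20, 6],
    [-39, 17, 7],
    [-40, 15, 8],
    [0, 0, 0]
  ],
  "grip": [28, 28, 28, 28, 28]
}}

```text
clock: 17.77
eef_pos: [0.4319, -0.0409, 0.1923]
eef_rot: [-1.584, 2.114, 0.472]
wrist_force: [0.6, 0.1, -0.9]
grip_width: 0.38
gripper_force: 59.7
```

Run:
```python
from plan import *
b=BAR["middle"]; w=ST["middle"][2]
a1=pose((.43,-.05,.20),(b[3]+w)/2,33,.009); err(*a1)
a2=pose(groove("middle",.026,-.12),w,33,.007)
go([(*a2,28,45)])
```

```text
t 17.775 pos err mm [-0.5 -4.4  0.1] rot err [0.009 0.001 0.011] q [-0.04  0.5   0.67  2.14 -0.99  1.11 -2.13] grip 0.3800773262766329 59.737669229507446 F [ 0.6  0.1 -0.9]
{"dr": [[-0.03, 0.0, -0.05], [-0.04, 0.0, -0.06], [-0.03, 0.0, -0.05], [-0.04, 0.0, -0.05], [-0.03, 0.0, -0.05]], "delta_pos": [[-18.0, 9.0, 34.0], [-19.0, 7.0, 35.0], [-19.0, 5.0, 35.0], [-20.0, 3.0, 35.0], [-19.0, -0.0, 35.0]], "grip": [28, 28, 28, 28, 28]}
{"dr": [[-0.03, 0.0, -0.06]], "delta_pos": [[-20.0, -2.0, 34.0]], "grip": [28]}
```

Emit:
{"op": "step_arm", "data": {
  "dr": [
    [-0.03, 0, -0.05],
    [-0.04, 0, -0.06],
    [-0.03, 0, -0.05],
    [-0.04, 0, -0.05],
    [-0.03, 0, -0.05]
  ],
  "delta_pos": [
    [-18, 9, 34],
    [-19, 7, 35],
    [-19, 5, 35],
    [-20, 3, 35],
    [-19, 0, 35]
  ],
  "grip": [28, 28, 28, 28, 28]
}}

```text
clock: 18.4
eef_pos: [0.4372, 0.132, 0.096]
eef_rot: [-1.917, 1.882, 0.568]
wrist_force: [0.4, 0.1, -0.9]
grip_width: 0.389
gripper_force: 59.7
```

Emit:
{"op": "step_arm", "data": {
  "dr": [
    [-0.03, 0, -0.06],
    [0, 0, 0],
    [0, 0, 0]
  ],
  "delta_pos": [
    [-20, -2, 34],
    [0, 0, 0],
    [0, 0, 0]
  ],
  "grip": [28, 28, 28]
}}

```text
clock: 18.77
eef_pos: [0.4382, 0.166, 0.0791]
eef_rot: [-1.983, 1.821, 0.581]
wrist_force: [0.1, -0.9, -2.0]
grip_width: 0.381
gripper_force: 59.9
```

Run:
```python
from plan import *
w=ST["middle"][2]
a2=pose(groove("middle",.026,-.12),w,33,.007); err(*a2)
M,p=now(); im=imaging.snapshot("wrist"); c=cam("wrist"); s=sense(); pickle.dump((c,im,s),open("w9.pkl","wb")); cv2.imwrite("pics/w9.png",im[:,:,::-1])
t=M.as_matrix()[:,2]; az=np.arctan2(t[1],t[0])
for off in (.004,.007,.010):
    h=hull(c,*(p-off*t)[:2],az,(p-off*t)[2],*DIM["middle"])[:,0]; print(off,h.min(0),h.max(0))
g=im.max(2).astype(int)
for v in (150,170,180,190,200,210,220,240): print(v,g[v,215:345:5].tolist())
print("col277",g[100:250:6,277].tolist())
a3=pose(groove("middle",.026,0),w,33,.007); go([(*a3,28,30)])
```

```text
t 18.775 pos err mm [-1.8  5.3  1. ] rot err [-0.007 -0.003 -0.005] q [-0.33  0.7   0.42  2.18 -1.26  0.9  -1.93] grip 0.38132923006600006 59.89857316017151 F [ 0.1 -0.9 -2. ]
0.004 [226.52924 174.05133] [328.83115 352.89526]
0.007 [225.29091 175.80644] [330.16843 356.78503]
0.01 [223.98859 177.64397] [331.57388 360.7918 ]
150 [153, 154, 153, 153, 153, 154, 154, 154, 154, 154, 154, 155, 154, 153, 154, 154, 154, 154, 154, 154, 155, 154, 154, 154, 154, 154]
170 [154, 154, 154, 154, 155, 155, 155, 154, 155, 153, 147, 134, 123, 133, 146, 152, 154, 155, 154, 155, 154, 154, 155, 155, 156, 155]
180 [155, 155, 154, 154, 155, 136, 115, 38, 22, 44, 87, 93, 93, 94, 86, 46, 23, 43, 118, 136, 155, 154, 154, 155, 154, 154]
190 [155, 156, 155, 147, 111, 23, 39, 94, 94, 94, 94, 93, 94, 94, 94, 93, 95, 94, 38, 23, 117, 145, 155, 155, 154, 154]
200 [157, 156, 154, 119, 21, 40, 94, 94, 94, 94, 94, 94, 95, 94, 94, 94, 93, 94, 94, 35, 23, 121, 151, 155, 154, 154]
210 [157, 157, 140, 113, 21, 43, 94, 94, 94, 94, 94, 94, 94, 94, 95, 94, 95, 94, 94, 35, 24, 116, 122, 155, 155, 155]
220 [156, 157, 171, 122, 74, 24, 43, 95, 95, 94, 94, 94, 94, 95, 94, 94, 94, 94, 35, 22, 78, 117, 136, 155, 155, 155]
240 [154, 151, 152, 158, 193, 193, 165, 129, 118, 113, 82, 62, 47, 60, 86, 114, 118, 120, 120, 115, 115, 79, 155, 154, 155, 156]
col277 [152, 153, 154, 154, 155, 154, 154, 154, 154, 154, 155, 155, 102, 64, 94, 94, 94, 94, 94, 94, 94, 94, 74, 23, 119]
{"dr": [[0.0, 0.0, 0.0], [0.0, 0.0, 0.0], [-0.01, 0.0, 0.0], [0.0, 0.0, 0.0], [0.0, 0.0, -0.01]], "delta_pos": [[-21.0, 1.0, 14.0], [-21.0, 0.0, 13.0], [-22.0, 1.0, 14.0], [-21.0, -0.0, 13.0], [-21.0, 0.0, 14.0]], "grip": [28, 28, 28, 28, 28]}
```

Emit:
{"op": "step_arm", "data": {
  "dr": [
    [0, 0, 0],
    [0, 0, 0],
    [-0.01, 0, 0],
    [0, 0, 0],
    [0, 0, -0.01]
  ],
  "delta_pos": [
    [-21, 1, 14],
    [-21, 0, 13],
    [-22, 1, 14],
    [-21, 0, 13],
    [-21, 0, 13]
  ],
  "grip": [28, 28, 28, 28, 28]
}}

```text
clock: 19.45
eef_pos: [0.4248, 0.2931, 0.0813]
eef_rot: [-1.999, 1.807, 0.588]
wrist_force: [0.3, 0.2, -0.4]
grip_width: 0.387
gripper_force: 59.9
```

Emit:
{"op": "step_arm", "data": {
  "dr": [
    [0, 0, 0],
    [0, 0, 0]
  ],
  "delta_pos": [
    [0, 0, 0],
    [0, 0, 0]
  ],
  "grip": [28, 28]
}}

```text
clock: 19.7
eef_pos: [0.4252, 0.2911, 0.081]
eef_rot: [-1.998, 1.809, 0.588]
wrist_force: [0.1, -0.3, -1.0]
grip_width: 0.384
gripper_force: 59.9
```

Run:
```python
from plan import *
w=ST["middle"][2]
a3=pose(groove("middle",.026,0),w,33,.005); err(*a3)
d=pose(groove("middle",.003,0),w,33,.005); go([(*d,28,7)],dec=(1,3))
```

```text
t 19.7 pos err mm [ 0.2 -1.4  0.8] rot err [ 0.002 -0.002  0.006] q [-0.46  0.67  0.2   2.15 -1.35  0.7  -2.12] grip 0.38408499931605006 59.94342505931854 F [ 0.1 -0.3 -1. ]
{"dr": [[0.001, -0.001, 0.001], [0.0, 0.0, 0.002], [0.001, -0.001, 0.001], [0.0, 0.0, 0.002]], "delta_pos": [[3.3, -0.0, 4.5], [3.3, -0.0, 4.4], [3.3, -0.0, 4.5], [3.3, -0.0, 4.5]], "grip": [28, 28, 28, 28]}
```

Emit:
{"op": "step_arm", "data": {
  "dr": [
    [0, 0, 0.001],
    [0, 0, 0.001],
    [0, 0, 0.001],
    [0, 0, 0.002],
    [0, 0, 0]
  ],
  "delta_pos": [
    [3.3, 0, 4.5],
    [3.3, 0, 4.5],
    [3.3, 0, 4.5],
    [2.5, 0, 3.5],
    [0, 0, 0]
  ],
  "grip": [28, 28, 28, 28, 28]
}}

```text
clock: 20.32
eef_pos: [0.4255, 0.2893, 0.0595]
eef_rot: [-1.992, 1.817, 0.59]
wrist_force: [-0.4, -0.4, -1.1]
grip_width: 0.382
gripper_force: 59.9
```

Run:
```python
from plan import *
w=ST["middle"][2]
err(*pose(groove("middle",0,0),w,33,.005)); print(sense()["wrist_torque"],sense()["qpos"][4])
```

```text
t 20.325 pos err mm [-0.1  0.4 -3.7] rot err [ 0.002 -0.002 -0.001] q [-0.31  0.71 -0.01  2.16 -1.35  0.56 -2.09] grip 0.38217304694636695 59.94490206241608 F [-0.4 -0.4 -1.1]
[-0.73962219 -0.12113152 -0.01730825] -1.3545062227823979
```

Emit:
{"op": "step_arm", "data": {
  "dr": [
    [0, 0, 0],
    [0, 0, 0],
    [0, 0, 0]
  ],
  "delta_pos": [
    [1, 0, 1.5],
    [0.8, 0, 1.2],
    [0, 0, 0]
  ],
  "grip": [28, 28, 28]
}}

```text
clock: 20.7
eef_pos: [0.424, 0.2911, 0.0572]
eef_rot: [-1.995, 1.812, 0.594]
wrist_force: [-2.7, -2.0, 4.0]
grip_width: 0.381
gripper_force: 60.7
```

Run:
```python
from plan import *
w=ST["middle"][2]
err(*pose(groove("middle",0,0),w,33,.005)); print(sense()["wrist_torque"],sense()["qpos"][4])
```

```text
t 20.7 pos err mm [ 1.5 -1.3 -1.4] rot err [ 0.005 -0.     0.002] q [-0.29  0.71 -0.05  2.16 -1.35  0.54 -2.09] grip 0.3812944264262653 60.66216051578522 F [-2.7 -2.   4. ]
[-0.51609567  0.49122227  0.26268668] -1.3543967195620137
```

Contact has begun, with a slight push toward -x. Nudge about 0.7 mm in -x and a bit further down.

Emit:
{"op": "step_arm", "data": {
  "dr": [
    [0, 0, 0],
    [0, 0, 0],
    [0, 0, 0]
  ],
  "delta_pos": [
    [0.4, 0.7, 0.5],
    [0.3, 0, 0.4],
    [0, 0, 0]
  ],
  "grip": [28, 28, 28]
}}

```text
clock: 21.08
eef_pos: [0.424, 0.2911, 0.057]
eef_rot: [-1.993, 1.811, 0.593]
wrist_force: [-1.9, -4.3, 11.2]
grip_width: 0.387
gripper_force: 61.3
```

Run:
```python
from plan import *
w=ST["middle"][2]
err(*pose(groove("middle",0,0),w,33,.005)); print(sense()["wrist_torque"],sense()["qpos"][4])
```

```text
t 21.075 pos err mm [ 1.5 -1.4 -1.2] rot err [0.003 0.001 0.003] q [-0.28  0.71 -0.06  2.16 -1.35  0.53 -2.09] grip 0.3872167316650972 61.26433789730072 F [-1.9 -4.3 11.2]
[-0.17025968  0.56663073  0.26148071] -1.354887689581919
```

Emit:
{"op": "step_arm", "data": {
  "dr": [
    [0, 0, 0],
    [0, 0, 0],
    [0, 0, 0],
    [0, 0, 0],
    [0, 0, 0]
  ],
  "delta_pos": [
    [0, 0, 0],
    [0, 0, 0],
    [0, 0, 0],
    [0, 0, -5],
    [0, 0, -15]
  ],
  "grip": [40, 48, 55, 55, 55]
}}

```text
clock: 21.7
eef_pos: [0.4249, 0.2801, 0.0723]
eef_rot: [-1.996, 1.813, 0.593]
wrist_force: [-0.1, -1.0, 0.7]
grip_width: 0.641
gripper_force: 0.0
```

Emit:
{"op": "step_arm", "data": {
  "dr": [
    [0, 0, 0],
    [0, 0, 0],
    [0, 0, 0],
    [0, 0, 0]
  ],
  "delta_pos": [
    [0, 0, -30],
    [0, 0, -45],
    [0, 0, -45],
    [0, 0, 0]
  ],
  "grip": [55, 55, 55, 55]
}}

```text
clock: 22.2
eef_pos: [0.4341, 0.2132, 0.1755]
eef_rot: [-1.99, 1.813, 0.582]
wrist_force: [0.2, 0.8, -0.2]
grip_width: 0.649
gripper_force: 0.0
```

Run:
```python
from plan import *
err(*pose(groove("middle",0,0),95.3,33,.005))
im=imaging.snapshot("wrist"); c=cam("wrist"); s=sense(); pickle.dump((c,im,s),open("wa.pkl","wb")); cv2.imwrite("pics/wa.png",im[:,:,::-1])
for n,(x,y) in dict(middle=(.424,.289),thin=(.5155,.294)).items():
    h=hull(c,x,y,np.radians(95.3),.06,*DIM[n])[:,0]; print(n,h.min(0),h.max(0)," seen:",[(np.round(d["uv"]).tolist(),round(d["confidence"],2)) for d in look_for("wrist","barrel_"+n)])
# thick pick plan
b=BAR["thick"]; m=pose(b[:3],b[3]+180,35,.010,.09)
M,p=now(); w=(m[0]*M.inv()).as_rotvec(); print(w,m[1])
go([(R.from_rotvec(w*.35)*M,np.array([.45,.03,.25]),80,50),(R.from_rotvec(w*.75)*M,np.array([.48,-.03,.22]),80,50),(*m,80,50)])
```

```text
t 22.2 pos err mm [  -8.7   76.5 -119.7] rot err [-0.004 -0.002  0.002] q [-0.24  0.47  0.12  2.1  -0.96  0.8  -2.41] grip 0.6494556043749199 0.0 F [ 0.2  0.8 -0.2]
middle [254.39374 135.99478] [301.89902 247.69577]  seen: [([280.0, 186.0], 0.81)]
thin [133.2021 132.1308] [196.70341 243.714  ]  seen: [([171.0, 184.0], 0.93)]
[0.01767498 0.04141712 2.32476537] [ 0.4901247  -0.0767746   0.09053216]
{"dr": [[-0.09, 0.0, -0.14], [-0.09, 0.0, -0.13], [-0.09, 0.0, -0.14], [-0.09, 0.0, -0.13], [-0.09, 0.0, -0.14]], "delta_pos": [[23.0, -0.0, -33.0], [22.0, 6.0, -33.0], [22.0, 12.0, -33.0], [19.0, 17.0, -31.0], [17.0, 23.0, -29.0]], "grip": [80, 80, 80, 80, 80]}
{"dr": [[-0.09, 0.0, -0.13], [-0.08, 0.0, -0.13], [-0.09, -0.01, -0.13], [-0.09, 0.0, -0.12], [-0.08, 0.0, -0.13]], "delta_pos": [[11.0, 5.0, -1.0], [11.0, 6.0, -1.0], [9.0, 8.0, -0.0], [9.0, 8.0, 0.0], [7.0, 10.0, 2.0]], "grip": [80, 80, 80, 80, 80]}
{"dr": [[-0.09, 0.0, -0.13], [-0.08, 0.0, -0.12], [-0.08, 0.0, -0.12], [-0.08, 0.0, -0.12], [-0.08, -0.01, -0.12]], "delta_pos": [[6.0, 10.0, 2.0], [18.0, 12.0, 27.0], [16.0, 11.0, 28.0], [15.0, 11.0, 29.0], [14.0, 11.0, 30.0]], "grip": [80, 80, 80, 80, 80]}
```

Emit:
{"op": "step_arm", "data": {
  "dr": [
    [-0.09, 0, -0.14],
    [-0.09, 0, -0.13],
    [-0.09, 0, -0.14],
    [-0.09, 0, -0.13],
    [-0.09, 0, -0.14]
  ],
  "delta_pos": [
    [23, 0, -33],
    [22, 6, -33],
    [22, 12, -33],
    [19, 17, -31],
    [17, 23, -29]
  ],
  "grip": [80, 80, 80, 80, 80]
}}

```text
clock: 22.98
eef_pos: [0.4503, 0.0287, 0.2498]
eef_rot: [-2.7, 0.918, 0.815]
wrist_force: [0.4, 0.3, -0.2]
grip_width: 0.94
gripper_force: 0.0
```

Emit:
{"op": "step_arm", "data": {
  "dr": [
    [-0.09, 0, -0.13],
    [-0.08, 0, -0.13],
    [-0.09, -0.01, -0.13],
    [-0.09, 0, -0.12],
    [-0.08, 0, -0.13]
  ],
  "delta_pos": [
    [11, 5, -1],
    [11, 6, -1],
    [9, 8, 0],
    [9, 8, 0],
    [7, 10, 2]
  ],
  "grip": [80, 80, 80, 80, 80]
}}

```text
clock: 23.6
eef_pos: [0.4751, -0.0194, 0.2231]
eef_rot: [2.954, 0.173, -0.917]
wrist_force: [0.1, -0.7, -0.2]
grip_width: 0.934
gripper_force: 0.0
```

Emit:
{"op": "step_arm", "data": {
  "dr": [
    [-0.09, 0, -0.13],
    [-0.08, 0, -0.12],
    [-0.08, 0, -0.12],
    [-0.08, 0, -0.12],
    [-0.08, -0.01, -0.12]
  ],
  "delta_pos": [
    [6, 10, 2],
    [18, 12, 27],
    [16, 11, 28],
    [15, 11, 29],
    [14, 11, 30]
  ],
  "grip": [80, 80, 80, 80, 80]
}}

```text
clock: 24.22
eef_pos: [0.4901, -0.0765, 0.0884]
eef_rot: [2.528, 1.151, -0.805]
wrist_force: [0.5, -0.2, 0.2]
grip_width: 0.936
gripper_force: 0.0
```

Run:
```python
from plan import *
b=BAR["thick"]; m=pose(b[:3],b[3]+180,35,.010,.09); err(*m); go([(*m,80,50)])
```

```text
t 24.225 pos err mm [ 0.  -0.3  2.1] rot err [-0.     0.005  0.003] q [-0.08  0.8  -0.08  1.73  0.48  1.17 -1.18] grip 0.93642814803753 0.0 F [ 0.5 -0.2  0.2]
{"dr": [[0.0, 0.0, 0.0]], "delta_pos": [[-1.0, 0.0, -2.0]], "grip": [80]}
```

Run:
```python
from plan import *
im=imaging.snapshot("wrist"); c=cam("wrist"); s=sense(); pickle.dump((c,im,s),open("wb.pkl","wb")); cv2.imwrite("pics/wb.png",im[:,:,::-1])
x,y,z,w=BAR["thick"]; h=hull(c,x,y,np.radians(w),z,*DIM["thick"])[:,0]; print(h.min(0),h.max(0))
g=im.astype(int)
for v in range(int(h[:,1].min())+10,int(h[:,1].max()),16):
    xs=[int(a) for a in np.where(np.diff((np.array([cv2.pointPolygonTest(h[:,None],(float(u),float(v)),False) for u in range(560)])>0).astype(int)))[0]]
    print(v,xs,"L",g[v,xs[0]-14:xs[0]+15:2,2].tolist(),"R",g[v,xs[1]-14:xs[1]+15:2,2].tolist())
u=int(h[:,0].mean()); print("top",u,g[int(h[:,1].min())-14:int(h[:,1].min())+16:2,u,2].tolist())
```

```text
[242.17683 149.72697] [319.60092 282.97144]
159 [252, 308] L [93, 93, 92, 95, 119, 150, 145, 91, 36, 34, 63, 116, 135, 138, 138] R [33, 42, 107, 151, 156, 145, 140, 140, 141, 140, 141, 141, 141, 141, 141]
175 [242, 319] L [94, 93, 94, 94, 93, 115, 153, 156, 112, 32, 31, 77, 134, 139, 138] R [61, 143, 156, 156, 144, 142, 142, 142, 142, 142, 142, 142, 142, 142, 141]
191 [243, 317] L [94, 94, 94, 94, 94, 79, 93, 107, 127, 152, 157, 153, 124, 69, 35] R [165, 173, 169, 142, 131, 143, 142, 143, 142, 142, 142, 143, 142, 142, 142]
207 [245, 315] L [93, 94, 94, 94, 94, 83, 97, 60, 25, 26, 39, 82, 114, 130, 137] R [38, 42, 113, 135, 134, 140, 141, 141, 141, 142, 141, 141, 142, 142, 142]
223 [247, 312] L [94, 93, 94, 93, 94, 97, 105, 105, 100, 95, 108, 123, 131, 137, 142] R [137, 157, 168, 164, 143, 140, 140, 140, 140, 141, 141, 140, 140, 141, 141]
239 [248, 309] L [93, 93, 94, 93, 93, 89, 98, 106, 105, 107, 107, 107, 107, 110, 110] R [171, 172, 170, 164, 136, 139, 140, 139, 140, 140, 140, 140, 141, 141, 141]
255 [250, 307] L [42, 46, 75, 112, 132, 130, 63, 85, 102, 108, 124, 133, 140, 146, 148] R [162, 148, 150, 85, 122, 140, 141, 140, 141, 141, 142, 141, 142, 143, 143]
271 [255, 302] L [41, 41, 41, 42, 41, 42, 45, 74, 115, 133, 136, 123, 108, 94, 77] R [169, 158, 127, 74, 50, 42, 41, 41, 40, 42, 43, 42, 42, 42, 42]
top 279 [139, 139, 138, 139, 138, 139, 139, 148, 133, 36, 91, 138, 139, 138, 139]
```

Run:
```python
from plan import *
pts=[(238,175),(239,191),(241,207),(242.5,223),(244,239),(313,175),(310.5,191),(308.5,207),(305.5,223),(303,239),(277,148.5)]
b=refit("wb.pkl","thick",BAR["thick"],.025,np.array(pts)+.5,(0,0),1); print(b)
s=open("plan.py").read().replace("thick=(.4599,-.1113,.025,48.8)","thick=%s"%(b,)); open("plan.py","w").write(s)
a=pose(b[:3],b[3]+180,35,.011,.03); d=pose(b[:3],b[3]+180,35,.011); print(d[1])
go([(*a,80,50),(*d,80,15)],dec=(1,3))
```

```text
[ 1.2  0.9  1.3  1.2  1.   0.7  1.9  1.   1.2  0.9 -0.6]
(np.float64(0.4573), np.float64(-0.1083), 0.025, 47.8)
[ 0.45306189 -0.11297399  0.01598933]
{"dr": [[0.003, 0.005, 0.012], [0.003, 0.005, 0.012], [0.0, 0.0, 0.0], [0.0, 0.0, 0.0]], "delta_pos": [[-0.4, -0.3, 27.6], [-0.6, -0.2, 27.6], [0.0, -0.0, 15.0], [0.0, -0.0, 15.0]], "grip": [80, 80, 80, 80]}
```

The arm was still settling when that picture was taken, so the fit is off. I'll re-measure now that it's at rest.

Emit:
{"op": "step_arm", "data": {
  "dr": [
    [0, 0, 0]
  ],
  "delta_pos": [
    [0, 0, 0]
  ],
  "grip": [80]
}}

```text
clock: 24.4
eef_pos: [0.4895, -0.0765, 0.0897]
eef_rot: [2.532, 1.141, -0.808]
wrist_force: [0.3, 0.5, 0.6]
grip_width: 0.934
gripper_force: 0.0
```

Run:
```python
from plan import *
c=cam("wrist"); s=sense(); im=imaging.snapshot("wrist"); pickle.dump((c,im,s),open("wb.pkl","wb")); print(s["eef_pos"],np.abs(s["qd"]).max())
x,y,z,w=BAR["thick"]; h=hull(c,x,y,np.radians(w),z,*DIM["thick"])[:,0]; print(h.min(0),h.max(0))
g=im.astype(int)
for v in range(int(h[:,1].min())+26,int(h[:,1].max())-30,12):
    xs=[int(a) for a in np.where(np.diff((np.array([cv2.pointPolygonTest(h[:,None],(float(u),float(v)),False) for u in range(560)])>0).astype(int)))[0]]
    print(v,"L",xs[0]-14,g[v,xs[0]-14:xs[0]+15:2,2].tolist(),"R",xs[1]-14,g[v,xs[1]-14:xs[1]+15:2,2].tolist())
u=int(h[:,0].mean()); t=int(h[:,1].min()); print("top",u,t-14,g[t-14:t+16:2,u,2].tolist())
```

```text
[ 0.48947639 -0.0764884   0.08972853] 0.05076468200944126
[232.73666 145.7272 ] [308.598   278.12045]
171 L 218 [93, 93, 93, 93, 93, 94, 94, 94, 93, 93, 98, 143, 158, 135, 50] R 294 [138, 138, 138, 111, 40, 31, 67, 148, 157, 152, 142, 141, 141, 141, 141]
183 L 219 [94, 94, 93, 93, 93, 93, 94, 93, 94, 94, 85, 112, 152, 160, 152] R 293 [131, 90, 40, 31, 33, 96, 150, 158, 167, 144, 138, 142, 141, 142, 142]
195 L 221 [94, 93, 93, 93, 94, 93, 93, 93, 94, 94, 73, 54, 97, 105, 108] R 292 [156, 163, 171, 173, 173, 172, 171, 164, 108, 111, 140, 141, 141, 141, 142]
207 L 223 [93, 94, 93, 93, 93, 94, 94, 93, 94, 91, 84, 102, 74, 30, 24] R 290 [160, 145, 103, 53, 37, 34, 40, 113, 158, 135, 137, 140, 140, 140, 141]
219 L 224 [93, 94, 93, 93, 93, 93, 93, 93, 93, 93, 96, 105, 102, 92, 108] R 288 [162, 165, 167, 169, 169, 168, 151, 146, 164, 154, 140, 140, 140, 140, 140]
231 L 226 [94, 94, 93, 94, 94, 93, 93, 93, 93, 93, 100, 105, 105, 105, 105] R 287 [167, 167, 168, 169, 170, 171, 172, 170, 165, 148, 139, 139, 139, 139, 139]
243 L 227 [91, 91, 92, 92, 92, 92, 92, 92, 92, 90, 80, 101, 105, 106, 107] R 285 [168, 167, 169, 170, 170, 170, 172, 170, 165, 135, 137, 139, 139, 139, 140]
top 270 131 [140, 140, 140, 139, 139, 139, 139, 139, 145, 130, 35, 87, 137, 138, 138]
```

Run:
```python
from plan import *
pts=[(238.5,171),(240,183),(241,195),(242.3,207),(244,219),(245.5,231),(247,243),(313,171),(311.5,183),(310,195),(308.5,207),(307,219),(305,231),(303,243),(272,145.5)]
o=BAR["thick"]
b=refit("wb.pkl","thick",(.4599,-.1113,.025,48.8),.025,np.array(pts)+.5,(0,0),1); print(b)
s=open("plan.py").read().replace("thick=%s"%(o,),"thick=%s"%(b,)); open("plan.py","w").write(s)
import importlib,plan; importlib.reload(plan); print(plan.BAR["thick"])
a=pose(b[:3],b[3]+180,35,.011,.03); d=pose(b[:3],b[3]+180,35,.011); print(d[1])
go([(*a,80,50),(*d,80,15)],dec=(1,3))
```

```text
[ 0.5  1.   0.6  0.4  0.7  0.8  0.9  0.3  1.2  0.9  0.7  0.4  0.6  0.8
 -0.3]
(np.float64(0.4598), np.float64(-0.1102), 0.025, 48.0)
(np.float64(0.4598), np.float64(-0.1102), 0.025, 48.0)
[ 0.45557823 -0.11488875  0.01598933]
{"dr": [[0.003, 0.002, 0.003], [0.003, 0.002, 0.003], [0.0, 0.0, 0.0], [0.0, 0.0, 0.0]], "delta_pos": [[0.4, -0.5, 30.5], [0.3, -0.4, 30.5], [-0.0, -0.0, 15.0], [-0.0, -0.0, 15.0]], "grip": [80, 80, 80, 80]}
```

Consistent with the first estimate (within ~1 mm).

Emit:
{"op": "step_arm", "data": {
  "dr": [
    [0.003, 0.002, 0.003],
    [0.003, 0.002, 0.003],
    [0, 0, 0],
    [0, 0, 0],
    [0, 0, 0]
  ],
  "delta_pos": [
    [0.3, -0.5, 30.5],
    [0.3, -0.4, 30.5],
    [0, 0, 15],
    [0, 0, 14],
    [0, 0, 0]
  ],
  "grip": [80, 80, 80, 75, 68]
}}

```text
clock: 25.08
eef_pos: [0.456, -0.1156, 0.017]
eef_rot: [2.542, 1.131, -0.801]
wrist_force: [1.0, -0.0, -0.4]
grip_width: 0.798
gripper_force: 0.0
```

Run:
```python
from plan import *
b=BAR["thick"]; d=pose(b[:3],b[3]+180,35,.011); err(*d); M,q=now(); print("tool-frame err mm",np.round(M.inv().apply(d[1]-q)*1e3,1))
```

```text
t 25.075 pos err mm [-0.5  0.7 -1.1] rot err [ 0.001  0.    -0.001] q [-0.04  0.88 -0.04  1.85  0.55  0.96 -1.25] grip 0.7977635304827729 0.0 F [ 1.  -0.  -0.4]
tool-frame err mm [ 0.8 -0.8  0.7]
```

Emit:
{"op": "step_arm", "data": {
  "dr": [
    [0, 0, 0],
    [0, 0, 0],
    [0, 0, 0],
    [0, 0, 0],
    [0, 0, 0]
  ],
  "delta_pos": [
    [0.5, -0.8, 0],
    [0, 0, 0],
    [0, 0, 0],
    [0, 0, 0],
    [0, 0, 0]
  ],
  "grip": [56, 50, 37, 37, 37]
}}

```text
clock: 25.7
eef_pos: [0.4567, -0.1139, 0.0175]
eef_rot: [2.542, 1.133, -0.798]
wrist_force: [1.1, 2.3, 5.4]
grip_width: 0.492
gripper_force: 60.6
```

Emit:
{"op": "step_arm", "data": {
  "dr": [
    [0, 0, 0],
    [0, 0, 0]
  ],
  "delta_pos": [
    [0, 0, 0],
    [0, 0, 0]
  ],
  "grip": [37, 37]
}}

```text
clock: 25.95
eef_pos: [0.4567, -0.1139, 0.0175]
eef_rot: [2.542, 1.133, -0.798]
wrist_force: [1.9, 1.8, 5.9]
grip_width: 0.492
gripper_force: 60.6
```

Run:
```python
from plan import *
b=BAR["thick"]; d=pose(b[:3],b[3]+180,35,.011); err(*d)
w=ST["thick"][2]
# lift, half turn up high, then in front of stand
lift=pose(np.array(b[:3])+[0,0,.07],b[3]+180,35,.011)
a1=pose((.49,.02,.25),(b[3]+180+w)/2,35,.011); a2=pose((.60,.13,.22),w,35,.011); a3=pose(groove("thick",.028,-.10),w,35,.011)
print(a3[1]); go([(*lift,37,30),(*a1,37,45),(*a2,37,45)])
```

```text
t 25.95 pos err mm [-1.1 -1.  -1.5] rot err [ 0.003 -0.002 -0.   ] q [-0.04  0.87 -0.04  1.85  0.55  0.96 -1.25] grip 0.4915656873642408 60.61470866203308 F [1.9 1.8 5.9]
[0.60798657 0.20291335 0.07898933]
{"dr": [[0.0, 0.0, 0.0], [0.0, 0.0, 0.0], [0.0, 0.0, 0.0], [0.09, 0.0, 0.13], [0.09, 0.0, 0.12]], "delta_pos": [[-13.0, -0.0, -18.0], [-14.0, -0.0, -19.0], [-13.0, -0.0, -18.0], [1.0, -9.0, -25.0], [0.0, -11.0, -23.0]], "grip": [37, 37, 37, 37, 37]}
{"dr": [[0.08, 0.0, 0.13], [0.09, 0.0, 0.12], [0.09, 0.0, 0.13], [0.09, 0.0, 0.12], [0.09, 0.0, 0.13]], "delta_pos": [[-1.0, -13.0, -23.0], [-3.0, -14.0, -22.0], [-5.0, -16.0, -20.0], [-8.0, -17.0, -18.0], [-9.0, -17.0, -18.0]], "grip": [37, 37, 37, 37, 37]}
{"dr": [[0.09, 0.0, 0.13], [0.09, 0.0, 0.13], [0.08, 0.0, 0.12], [0.09, 0.0, 0.13], [0.09, 0.0, 0.12]], "delta_pos": [[-12.0, -18.0, -15.0], [9.0, -19.0, -1.0], [6.0, -19.0, -0.0], [4.0, -21.0, 2.0], [1.0, -20.0, 4.0]], "grip": [37, 37, 37, 37, 37]}
{"dr": [[0.09, 0.0, 0.13], [0.08, 0.0, 0.12], [0.09, 0.0, 0.13], [0.09, 0.0, 0.12]], "delta_pos": [[-1.0, -20.0, 5.0], [-4.0, -19.0, 7.0], [-6.0, -18.0, 9.0], [-8.0, -16.0, 11.0]], "grip": [37, 37, 37, 37]}
```

Emit:
{"op": "step_arm", "data": {
  "dr": [
    [0, 0, 0],
    [0, 0, 0],
    [0, 0, 0],
    [0.09, 0, 0.13],
    [0.09, 0, 0.12]
  ],
  "delta_pos": [
    [-13, 0, -18],
    [-14, 0, -19],
    [-13, 0, -18],
    [1, -9, -25],
    [0, -11, -23]
  ],
  "grip": [37, 37, 37, 37, 37]
}}

```text
clock: 26.58
eef_pos: [0.4617, -0.0803, 0.1238]
eef_rot: [2.761, 0.745, -0.87]
wrist_force: [1.2, -0.9, -2.1]
grip_width: 0.488
gripper_force: 61.3
```

Emit:
{"op": "step_arm", "data": {
  "dr": [
    [0.08, 0, 0.13],
    [0.09, 0, 0.12],
    [0.09, 0, 0.13],
    [0.09, 0, 0.12],
    [0.09, 0, 0.13]
  ],
  "delta_pos": [
    [-1, -13, -23],
    [-3, -14, -22],
    [-5, -16, -20],
    [-8, -17, -18],
    [-9, -17, -18]
  ],
  "grip": [37, 37, 37, 37, 37]
}}

```text
clock: 27.2
eef_pos: [0.4804, 0.0046, 0.221]
eef_rot: [-2.905, 0.354, 0.915]
wrist_force: [-0.6, -0.5, -1.7]
grip_width: 0.488
gripper_force: 61.3
```

Emit:
{"op": "step_arm", "data": {
  "dr": [
    [0.09, 0, 0.13],
    [0.09, 0, 0.13],
    [0.08, 0, 0.12],
    [0.09, 0, 0.13],
    [0.09, 0, 0.12]
  ],
  "delta_pos": [
    [-12, -18, -15],
    [9, -19, -1],
    [6, -19, 0],
    [4, -21, 2],
    [1, -20, 4]
  ],
  "grip": [37, 37, 37, 37, 37]
}}

```text
clock: 27.82
eef_pos: [0.5418, 0.0786, 0.2236]
eef_rot: [-2.403, 1.332, 0.756]
wrist_force: [-0.1, -0.7, -2.6]
grip_width: 0.488
gripper_force: 61.3
```

Emit:
{"op": "step_arm", "data": {
  "dr": [
    [0.09, 0, 0.13],
    [0.08, 0, 0.12],
    [0.09, 0, 0.13],
    [0.09, 0, 0.12],
    [0, 0, 0]
  ],
  "delta_pos": [
    [-1, -20, 5],
    [-4, -19, 7],
    [-6, -18, 9],
    [-8, -16, 11],
    [0, 0, 0]
  ],
  "grip": [37, 37, 37, 37, 37]
}}

```text
clock: 28.45
eef_pos: [0.5984, 0.1371, 0.2085]
eef_rot: [-1.829, 1.908, 0.577]
wrist_force: [-0.8, -0.5, -2.9]
grip_width: 0.49
gripper_force: 61.4
```

Run:
```python
from plan import *
w=ST["thick"][2]
err(*pose((.60,.13,.22),w,35,.011)); a3=pose(groove("thick",.028,-.08),w,35,.009); go([(*a3,37,40)])
```

```text
t 28.45 pos err mm [ 1.9 -0.8  2.4] rot err [ 0.003 -0.001  0.004] q [-0.11  0.62  0.22  1.7  -0.87  1.07 -2.58] grip 0.4903565428314945 61.354347467422485 F [-0.8 -0.5 -2.9]
{"dr": [[0.0, 0.0, 0.0], [0.0, 0.0, 0.0], [0.0, 0.0, 0.0], [0.0, 0.0, 0.0]], "delta_pos": [[1.0, -2.0, 38.0], [1.0, -1.0, 39.0], [1.0, -2.0, 38.0], [1.0, -2.0, 39.0]], "grip": [37, 37, 37, 37]}
```

Emit:
{"op": "step_arm", "data": {
  "dr": [
    [0, 0, 0],
    [0, 0, 0],
    [0, 0, 0],
    [0, 0, 0],
    [0, 0, 0]
  ],
  "delta_pos": [
    [1, -2, 38],
    [1, -1, 39],
    [1, -2, 38],
    [1, -2, 36],
    [0, 0, 0]
  ],
  "grip": [37, 37, 37, 37, 37]
}}

```text
clock: 29.08
eef_pos: [0.6091, 0.2198, 0.0809]
eef_rot: [-1.83, 1.908, 0.58]
wrist_force: [0.1, -0.5, -1.8]
grip_width: 0.494
gripper_force: 61.4
```

Emit:
{"op": "step_arm", "data": {
  "dr": [
    [0, 0, 0]
  ],
  "delta_pos": [
    [0, 0, 0]
  ],
  "grip": [37]
}}

```text
clock: 29.2
eef_pos: [0.6125, 0.2167, 0.0841]
eef_rot: [-1.824, 1.91, 0.569]
wrist_force: [0.0, -0.3, -1.0]
grip_width: 0.49
gripper_force: 61.4
```

Run:
```python
from plan import *
w=ST["thick"][2]
a3=pose(groove("thick",.028,-.08),w,35,.008); err(*a3)
a4=pose(groove("thick",.028,0),w,35,.008); go([(*a4,37,25)],dec=(1,3))
```

```text
t 29.2 pos err mm [-3.7  4.5 -2.7] rot err [-0.003 -0.002  0.003] q [-0.18  0.8   0.12  1.74 -1.05  0.82 -2.46] grip 0.490110092751554 61.43726706504822 F [ 0.  -0.3 -1. ]
{"dr": [[-0.001, -0.001, 0.001], [-0.001, 0.0, 0.0], [-0.001, -0.001, 0.001], [0.0, 0.0, 0.001]], "delta_pos": [[-16.9, 1.0, 12.6], [-16.9, 1.0, 12.6], [-16.9, 0.9, 12.6], [-16.9, 1.0, 12.7]], "grip": [37, 37, 37, 37]}
```

Emit:
{"op": "step_arm", "data": {
  "dr": [
    [0, 0, 0],
    [0, 0, 0],
    [0, 0, 0],
    [0, 0, 0],
    [0, 0, 0]
  ],
  "delta_pos": [
    [-17, 1, 12],
    [-17, 1, 12],
    [-17, 1, 12],
    [-17, 1, 12],
    [0, 0, 0]
  ],
  "grip": [37, 37, 37, 37, 37]
}}

```text
clock: 29.82
eef_pos: [0.6097, 0.3061, 0.0835]
eef_rot: [-1.829, 1.903, 0.577]
wrist_force: [-0.1, -0.6, -2.1]
grip_width: 0.491
gripper_force: 61.4
```

Emit:
{"op": "step_arm", "data": {
  "dr": [
    [0, 0, 0]
  ],
  "delta_pos": [
    [0, 0, 0]
  ],
  "grip": [37]
}}

```text
clock: 29.95
eef_pos: [0.6116, 0.3009, 0.0828]
eef_rot: [-1.825, 1.911, 0.57]
wrist_force: [-0.0, -0.8, -2.4]
grip_width: 0.49
gripper_force: 61.4
```

Run:
```python
from plan import *
w=ST["thick"][2]
a4=pose(groove("thick",.028,0),w,35,.008); err(*a4); d=pose(groove("thick",.005,0),w,35,.008); go([(*d,37,7)],dec=(1,3))
# check held barrel along its axis
c=cam("wrist"); M,p=now(); im=imaging.snapshot("wrist"); t=M.as_matrix()[:,2]; az=np.arctan2(t[1],t[0])
for off in (.005,.009):
    q=p-off*t; h=hull(c,*q[:2],az,q[2],*DIM["thick"])[:,0]; print(off,h.min(0),h.max(0))
print("col277 rows 130..",im[130:200:3,277,2].tolist()); print("row215",im[215,195:361:4,2].tolist())
```

```text
t 29.95 pos err mm [ 1.1  0.1 -1.3] rot err [-0.002 -0.002  0.002] q [-0.3   0.81  0.1   1.71 -1.08  0.76 -2.56] grip 0.48952865825388386 61.43725275993347 F [-0.  -0.8 -2.4]
{"dr": [[-0.001, -0.001, 0.0], [0.0, 0.0, 0.001], [-0.001, -0.001, 0.0], [0.0, 0.0, 0.001]], "delta_pos": [[3.4, -0.2, 5.0], [3.5, -0.3, 5.0], [3.4, -0.2, 5.0], [3.5, -0.3, 5.0]], "grip": [37, 37, 37, 37]}
0.005 [212.85344 175.54288] [340.8875  358.30872]
0.009 [210.74452 177.8922 ] [343.08484 363.79425]
col277 rows 130.. [123, 122, 120, 121, 120, 120, 157, 191, 193, 189, 99, 93, 94, 93, 93, 94, 94, 122, 106, 26, 29, 97, 102, 102]
row215 [104, 103, 103, 103, 102, 103, 122, 118, 25, 25, 57, 102, 102, 102, 102, 102, 102, 102, 102, 102, 102, 102, 102, 102, 102, 102, 102, 101, 101, 103, 63, 26, 27, 115, 120, 153, 154, 153, 152, 152, 152, 151]
```

Emit:
{"op": "step_arm", "data": {
  "dr": [
    [0, 0, 0],
    [0, 0, 0],
    [0, 0, 0],
    [0, 0, 0],
    [0, 0, 0]
  ],
  "delta_pos": [
    [3.4, -0.2, 5],
    [3.4, -0.2, 5],
    [3.4, -0.2, 5],
    [3.2, -0.2, 4.6],
    [0, 0, 0]
  ],
  "grip": [37, 37, 37, 37, 37]
}}

```text
clock: 30.62
eef_pos: [0.612, 0.302, 0.0587]
eef_rot: [-1.824, 1.91, 0.573]
wrist_force: [-0.3, -0.8, -2.3]
grip_width: 0.487
gripper_force: 61.4
```

Emit:
{"op": "step_arm", "data": {
  "dr": [
    [0, 0, 0]
  ],
  "delta_pos": [
    [0, 0, 0]
  ],
  "grip": [37]
}}

```text
clock: 30.75
eef_pos: [0.6122, 0.3022, 0.0594]
eef_rot: [-1.825, 1.909, 0.572]
wrist_force: [-0.2, 0.9, -1.6]
grip_width: 0.491
gripper_force: 61.4
```

Run:
```python
from plan import *
err(*pose(groove("thick",0,0),ST["thick"][2],35,.008)); print(sense()["wrist_torque"])
```

```text
t 30.75 pos err mm [ 0.4 -1.1 -6. ] rot err [-0.001 -0.     0.002] q [-0.29  0.85  0.08  1.71 -1.11  0.73 -2.51] grip 0.4913598400696536 61.43784284591675 F [-0.2  0.9 -1.6]
[-0.89310085  0.03457002  0.02020533]
```

Emit:
{"op": "step_arm", "data": {
  "dr": [
    [0, 0, 0],
    [0, 0, 0],
    [0, 0, 0],
    [0, 0, 0]
  ],
  "delta_pos": [
    [1.2, 0, 1.2],
    [1, 0, 1.2],
    [0, 0, 0],
    [0, 0, 0]
  ],
  "grip": [37, 37, 37, 37]
}}

```text
clock: 31.25
eef_pos: [0.613, 0.3019, 0.0568]
eef_rot: [-1.823, 1.908, 0.571]
wrist_force: [0.9, 0.3, 0.3]
grip_width: 0.493
gripper_force: 61.6
```

Run:
```python
from plan import *
err(*pose(groove("thick",0,0),ST["thick"][2],35,.008)); print(sense()["wrist_torque"])
```

```text
t 31.25 pos err mm [-0.3 -0.9 -3.4] rot err [-0.003  0.     0.003] q [-0.29  0.85  0.08  1.71 -1.12  0.73 -2.5 ] grip 0.4931427321246839 61.63337230682373 F [0.9 0.3 0.3]
[-0.45986386 -0.26963965 -0.254145  ]
```

Contact is starting (+x push). Nudge +x slightly and down.

Emit:
{"op": "step_arm", "data": {
  "dr": [
    [0, 0, 0],
    [0, 0, 0],
    [0, 0, 0],
    [0, 0, 0]
  ],
  "delta_pos": [
    [0.6, -0.4, 0.8],
    [0.4, 0, 0.6],
    [0, 0, 0],
    [0, 0, 0]
  ],
  "grip": [37, 37, 37, 37]
}}

```text
clock: 31.75
eef_pos: [0.614, 0.302, 0.0558]
eef_rot: [-1.822, 1.907, 0.57]
wrist_force: [2.9, -0.7, 4.5]
grip_width: 0.494
gripper_force: 62.1
```

Run:
```python
from plan import *
err(*pose(groove("thick",0,0),ST["thick"][2],35,.008)); print(sense()["wrist_torque"])
```

```text
t 31.75 pos err mm [-1.4 -1.  -2.3] rot err [-0.004  0.001  0.003] q [-0.29  0.85  0.08  1.71 -1.12  0.73 -2.5 ] grip 0.49412914344031866 62.14655041694641 F [ 2.9 -0.7  4.5]
[-0.01680987 -0.34092126 -0.24676615]
```

Emit:
{"op": "step_arm", "data": {
  "dr": [
    [0, 0, 0],
    [0, 0, 0],
    [0, 0, 0],
    [0, 0, 0]
  ],
  "delta_pos": [
    [0.5, -0.8, 0.8],
    [0.4, -0.4, 0.5],
    [0, 0, 0],
    [0, 0, 0]
  ],
  "grip": [37, 37, 37, 37]
}}

```text
clock: 32.25
eef_pos: [0.6142, 0.3021, 0.0555]
eef_rot: [-1.822, 1.906, 0.574]
wrist_force: [-1.9, -2.7, 11.9]
grip_width: 0.489
gripper_force: 62.9
```

Run:
```python
from plan import *
err(*pose(groove("thick",0,0),ST["thick"][2],35,.008)); print(sense()["wrist_torque"])
```

```text
t 32.25 pos err mm [-1.6 -1.  -2.1] rot err [-0.002  0.003  0.003] q [-0.29  0.86  0.08  1.71 -1.12  0.73 -2.5 ] grip 0.4887968512952284 62.874544858932495 F [-1.9 -2.7 11.9]
[0.35316566 0.33465758 0.00083604]
```

Seated: z is stiff, Fz is 12 N, and both sides are in contact. Release and back out.

Emit:
{"op": "step_arm", "data": {
  "dr": [
    [0, 0, 0],
    [0, 0, 0],
    [0, 0, 0],
    [0, 0, 0],
    [0, 0, 0]
  ],
  "delta_pos": [
    [0, 0, 0],
    [0, 0, 0],
    [0, 0, 0],
    [0, 0, -5],
    [0, 0, -15]
  ],
  "grip": [48, 56, 64, 64, 64]
}}

```text
clock: 32.88
eef_pos: [0.6124, 0.2903, 0.069]
eef_rot: [-1.826, 1.909, 0.574]
wrist_force: [-0.7, -0.2, -0.3]
grip_width: 0.748
gripper_force: 0.0
```

Emit:
{"op": "step_arm", "data": {
  "dr": [
    [0, 0, 0],
    [0, 0, 0],
    [0, 0, 0],
    [0, 0, 0],
    [0, 0, 0]
  ],
  "delta_pos": [
    [0, 0, -30],
    [0, 0, -45],
    [0, 0, -45],
    [-20, 30, -20],
    [-10, 30, -10]
  ],
  "grip": [64, 64, 64, 64, 64]
}}

```text
clock: 33.5
eef_pos: [0.5505, 0.2306, 0.212]
eef_rot: [-1.822, 1.908, 0.568]
wrist_force: [-0.5, -0.4, -0.7]
grip_width: 0.749
gripper_force: 0.0
```

Emit:
{"op": "step_arm", "data": {
  "dr": [
    [0, 0, 0],
    [0, 0, 0]
  ],
  "delta_pos": [
    [0, 0, 0],
    [0, 0, 0]
  ],
  "grip": [64, 64]
}}

```text
clock: 33.75
eef_pos: [0.5508, 0.231, 0.2097]
eef_rot: [-1.824, 1.909, 0.57]
wrist_force: [1.5, -0.1, -0.9]
grip_width: 0.749
gripper_force: 0.0
```

Run:
```python
from plan import *
c=cam("wrist"); s=sense(); im=imaging.snapshot("wrist"); pickle.dump((c,im,s),open("wc.pkl","wb")); print(s["clock"],s["eef_pos"],s["wrist_force"])
overlay("wc.pkl","pics/wc.png",[("thin",(.5155,.294,.06,95)),("middle",(.424,.288,.06,95.3)),("thick",(.6142,.2975,.06,87.3))],(80,60,400,300),2)
```

```text
33.75 [0.55083456 0.23095182 0.20972211] [ 1.49123852 -0.14766623 -0.87185854]
```

View pics/wc.png

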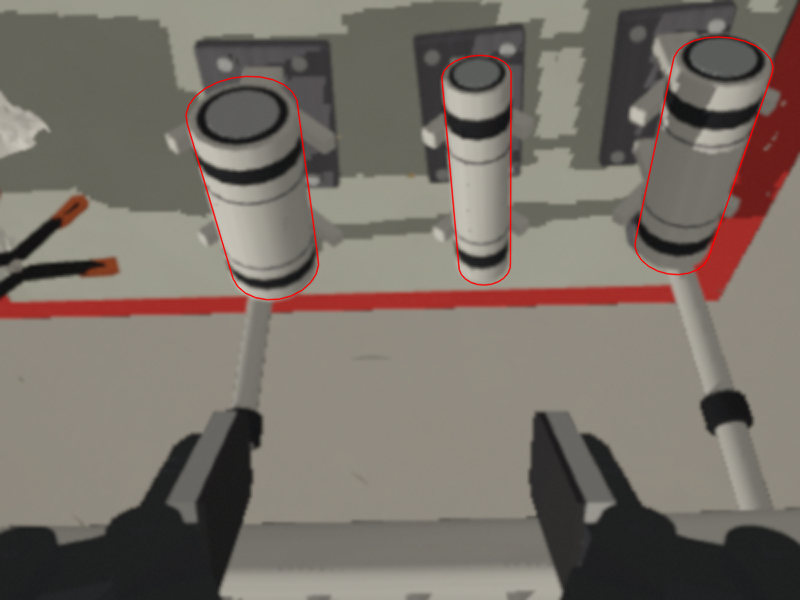

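All three barrels match their seated outlines: thick at (245,190), thin at (478,170), middle at (705,150), each level and centred. I'll back clear of the lamp and hand in.

Emit:
{"op": "step_arm", "data": {
  "dr": [
    [0, 0, 0],
    [0, 0, 0],
    [0, 0, 0],
    [0, 0, 0]
  ],
  "delta_pos": [
    [25, 0, -25],
    [25, 0, -25],
    [0, 0, 0],
    [0, 0, 0]
  ],
  "grip": [64, 64, 64, 64]
}}

```text
clock: 34.3
eef_pos: [0.5471, 0.1625, 0.221]
eef_rot: [-1.824, 1.909, 0.574]
wrist_force: [-0.6, 0.8, -0.0]
grip_width: 0.751
gripper_force: 0.0
```

Run:
```python
from plan import sense, order
s=sense(); print(s["eef_pos"],s["wrist_force"]); print(order.close_job())
```

```text
Traceback (most recent call last):
ImportError: cannot import name 'order' from 'plan' (plan.py)
```

```bash
python3 -c "
from plant import order
print(order.close_job())"
```

```text
the job is handed in; nothing more can be done
None
```

I laid each of the three barrels level and centred in the V-stand of its own size, backed the arm clear of the lamp, and handed the job in at about 34 s; it returned no verdict.

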